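# Weigh a stripped casting tree in a dish from the nested stack

### The arm

A 7-joint arm with a two-finger parallel gripper is mounted at the origin on the work surface. World frame = base frame: x ahead of the robot, y to its left, z up, the work surface at z = 0. Lengths are in m, angles in rad, forces in N, time in s.
With the tool pointing down it reaches from about 0.4 to 0.875 m from the base axis. Payload 6.5 kg.
Tool frame: the origin (TCP) lies midway between the tips of the shut fingers; the grasp point (between the pads) lies 19 mm behind it; x points along the fingers, y is the direction in which the jaws open and shut, and the axes are right-handed (so a half turn about x gives the same grasp; the last joint's range is limited). The gripper opens to 88 mm and grips with 3 to 60 N. Pads are 18 mm wide; open, the fingers measure 123 mm over their backs; the gripper's body (75 mm by 187 mm) begins 45 mm behind the grasp point.
Start: joints at [1.106, 0.536, -0.004, 1.538, 0.003, 1.067, -0.071], TCP at [0.252, -0.599, 0.239] pointing down, gripper open.
Joint ranges: [-2.7, 2.7], [-0.37, 2.16], [-1.27, 1.26], [0.24, 2.4], [-1.31, 4.45], [0.19, 1.91], [-2.76, 2.76]. Speed limits (rad/s): [2.39, 2.39, 3.14, 3.14, 3.14, 3.14, 3.14].

### API

Orientations are given as a 3x3 rotation matrix whose columns are the frame's x, y, z axes.
In Python, from bench import monitor, optics, workorder gives the robot as it stands.
- The arm moves only by the tool apply_moves, never from a script. Its argument "series" is a list of rows, each an object with "translation": the shift along the tool's x, y, z in mm, a list of three; "turn": the turn about the tool's x in rad; "grip": the closure in counts, from 0 (fully open) to 255 (shut). A call has 1 to 20 rows; each row is the pose to reach, as a shift and turn from the pose measured when the call began, along the tool's axes at that moment; what a row does not reach only later rows make up. A row lasts 1/12 s, in which the tool goes at most 41.7 mm and 7.16 degrees, less where a joint would pass 70% of its speed; a pose out of reach is approached as far as the arm can. A call with a gripper value outside its range is refused whole. The fingers move at their own pace and stop on an object; "newtons" is the grip in N (left out, the last holds). Time passes only in rows, so rows that repeat a pose let the fingers close. It gives the time, the measured TCP pose, the force and the opening at its end, in the units of the state.
- monitor.get_state(): the state, without advancing time (a new reading comes with each control period).
- optics.get_image(name): name is "scene" or "top" or "wrist"; returns a dict with "img" (480x640x3 uint8, red, green, blue), "mtx" (3x3 intrinsics, pixels), "eye" and "attitude" of the camera in the world; the wrist camera has in their place "hand_eye" (4x4, takes a point from camera to tool coordinates, whose origin is the TCP and whose axes are the tool frame's). Camera axes: x right, y down, z forward; pixel columns grow to the right and rows downward; lengths in m; the calibration is good to about 2 mm. A picture is of the moment at which its call begins: read the wrist's pose just before it. There is no depth.
- workorder.close_job(): hands the job in, once; it reports no verdict.
Trained networks look in the newest picture that a camera, given by its name, has taken for a name from the list of things; names that differ only in an ending like _2 or _b are one class to them, and where a whole thing is asked for, a point or a joint stands for the part that bears it (a point fixed in the world has none). Each returns a list of dicts, best first, with "confidence" (0 to 1); they miss things now and then, are a little off and sometimes report something else, mostly with a low value. They report only what shows in the picture. A call takes as long as a camera call. They do not tell look-alikes from the thing itself.
- optics.silhouettes(label, camera): "mask" (480x640 bool, what is visible of it) and "point" ([column, row] in pixels, amid what is visible of it).
The state is a dict: "time": time; "joint_positions": joint angles; "joint_vel": joint speeds; "joint_efforts": joint torques, N m; "eef_pos": TCP position; "tool_rot": TCP orientation; "contact_force": force on the tool from outside, world axes, zero at the start; "moment": the same for the moment, N m; "finger_gap": opening from 0.0 (shut) to 1.0 (fully open).
Only numpy, scipy, OpenCV 4.12 (cv2) and the standard library are available. Lean on these libraries where they do the work, as an engineer would, in place of code of your own. Each camera call takes 0.05 s, during which the arm holds its last target.

### The job

Weigh the stripped casting tree: lift only the top dish off the nested stack, leaving the other three nested where they stand, and set it upright on the middle of the scale's pan. With the empty dish on the pan press the tare key fully down and let it come up, then stand the tree on its button in the dish. Set things down rather than dropping them, and leave the brush, hammer and jar alone.

Things in the scene. Friction and masses are not known exactly. Their poses are not given: they have to be found in the camera images.
- dish_1: Top one of four identical nested steel dishes: rectangular pan with flared sides, open at the top. Rim 116 mm long (its x), 64 mm wide (its y), top 30 mm above the underside; the rim is a lip 4 mm wide and 5 mm high standing out all round. Below it the long sides slope in 12 degrees, the ends 16. Walls 2 mm; inner floor 91 x 43 mm, 2 mm above the underside. About 90 g. Origin: centre of underside, z up.
- dish_2: The second dish, same size and axes; stays in the stack. Each dish rests on four small lugs, 14 mm up, inside the long sides of the one below, with under 1 mm of play at the sides, so it sits 14 mm higher than it: 9 mm are free between one rim's underside and the next rim's top, and a grip that reaches more than 14 mm below the top rim takes this dish too.
- dish_3: The third dish from the top, the same.
- dish_4: The bottom dish, the same, standing loose on the bench.
- scale: Electronic bench scale, fixed, 210 mm deep (its x) x 160 mm wide (its y). Origin: centre of its underside on the bench; its front, with the key, faces -x. The front deck is 36 mm high and reaches from x = -105 to -41 mm; behind it the housing is 48 mm high and carries the pan.
- pan (a point): Centre of the top face of the scale's round steel pan, 124 mm across, 56 mm above the bench; the pan is rigid. Axes as the scale's.
- tare_top (a point): Centre of the top of the tare key, a white rectangular key 24 mm (the scale's x) x 34 mm (its y) on the front deck at the right of the blank display as seen from the front; 44 mm above the bench when up. It moves straight down.
- tare_key (a joint): Travel of the tare key: 0 up, 0.0045 m fully down; a spring returns it (about 1.2 N to start, 4 N fully down).
- tree: Stripped casting tree of brass, about 150 g, standing on the bench: a round button 30 mm across and 8 mm high at the foot, a short cone up to 19 mm, a round stem 11 mm thick up to 84.5 mm. Cut stubs stick out to 11 mm from the axis between 22 and 55 mm; above that the stem is bare. Origin: centre of the button's underside; z up along the stem.
- brush: Bench brush with a wooden back, 160 x 36 x 44 mm, lying bristles down; leave alone. Origin: centre of the underside.
- jar: Glass jar with a lid, 60 mm across, 78 mm high; leave alone. Origin: centre of the underside.
- hammer: Small hammer lying on the bench, 240 mm long; leave alone. Origin: on the underside, near its middle; x along the handle.
Things that resemble listed ones, but are neither listed nor needed, are in the scene too. What is shaped like the dish_2 but orange is not meant.

How it is judged:
By the outcome, as a careful person would: the job done as asked, in the order asked, and still so for the second after the job is handed in, with the robot touching nothing.
It also fails if it takes over 70 s, if anything falls off the work surface, if the arm or the gripper's body presses on something with over 40 N, if the wrist force passes 120 N, or if a joint passes its speed limit or range.

## Working session

There is one attempt and no reset: what is moved stays moved. The work goes in short steps, Python scripts to look and compute and a tool call to move; the robot and the scene stay as the last step left them, time stands still between calls to the robot, and variables do not carry over. Pictures are saved under pics/ and viewed, and the job is handed in when it is done.

Besides the shell and the picture viewer there is one more tool, called in YAML: its name, and indented under it one key for each argument. apply_moves: Moves the arm, as the interface text tells. Its arguments: {"type":"object","properties":{"series":{"type":"array","items":{"type":"object","properties":{"translation":{"type":"array","items":{"type":"number"}},"turn":{"type":"number"},"grip":{"type":"number"}}}},"newtons":{"type":"number"}},"required":["series"]}

```bash
mkdir -p pics; ls
python3 - <<'E'
from bench import monitor, optics
import cv2
s=monitor.get_state()
for k,v in s.items(): print(k,v)
for n in ("scene","top","wrist"):
    d=optics.get_image(n); cv2.imwrite(f"pics/{n}0.png",d["img"][:,:,::-1])
    print(n,d["mtx"],d.get("eye"),d.get("attitude"),d.get("hand_eye"))
E
```

```text
pics
time 0.0
joint_positions [ 1.10582048  0.53717262 -0.00445643  1.53884593  0.00259531  1.06731234
 -0.07118786]
joint_vel [-4.32326554e-05 -1.29587471e-03  2.55385645e-05  1.60722334e-03
  1.57833032e-03 -5.32918749e-04  9.04021899e-04]
joint_efforts [ 1.05917341e-03 -5.70990944e+01  9.91311371e-01 -2.51609838e+01
 -5.62669057e-02  1.79166481e-02  1.38374894e-04]
eef_pos [ 0.25214726 -0.59843771  0.23784534]
tool_rot [[-7.76388244e-04  3.88379309e-01 -9.21499273e-01]
 [ 1.54874703e-03 -9.21497978e-01 -3.88380068e-01]
 [-9.99998499e-01 -1.72870298e-03  1.13938898e-04]]
contact_force [-0.52447399 -0.04797449 -0.73579914]
moment [ 0.03483659 -0.0146214   0.00635791]
finger_gap 1.0008963776328328
scene [[590.02061486   0.         320.09454349]
 [  0.         590.02061486 239.69808637]
 [  0.           0.           1.        ]] [1.01433537 0.72195884 0.75644385] [[-0.86893351  0.30299501 -0.39134202]
 [ 0.49481413  0.51481454 -0.70008926]
 [-0.01065499 -0.80197258 -0.59726582]] None
top [[434.8480621    0.         320.68274347]
 [  0.         434.8480621  233.01538071]
 [  0.           0.           1.        ]] [ 0.49239355 -0.07715327  1.00763428] [[ 0.02631503 -0.99583985  0.08723823]
 [-0.99939513 -0.0281926  -0.02036036]
 [ 0.02273513 -0.08664968 -0.99597939]] None
wrist [[420.67552316   0.         322.24002373]
 [  0.         420.67552316 236.88258648]
 [  0.           0.           1.        ]] None None [[-1.06391980e-03 -2.63648007e-01  9.64618368e-01 -1.45144512e-01]
 [ 9.99999326e-01 -7.28498434e-04  9.03830939e-04  1.02763467e-03]
 [ 4.64429745e-04  9.64618680e-01  2.63648604e-01 -6.82648187e-02]
 [ 0.00000000e+00  0.00000000e+00  0.00000000e+00  1.00000000e+00]]
```

View pics/scene0.png

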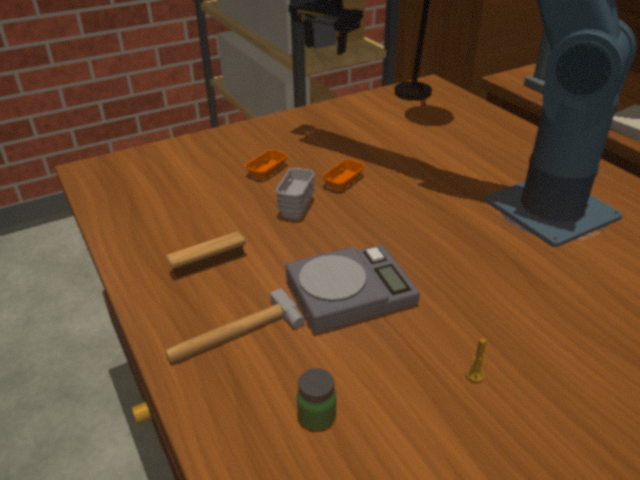

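View pics/top0.png

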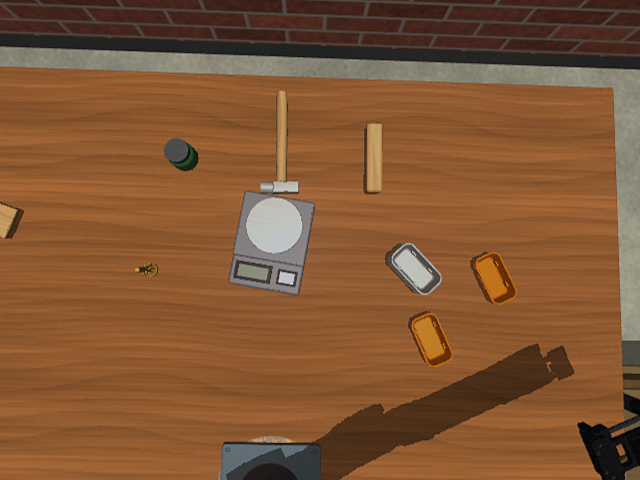

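View pics/wrist0.png

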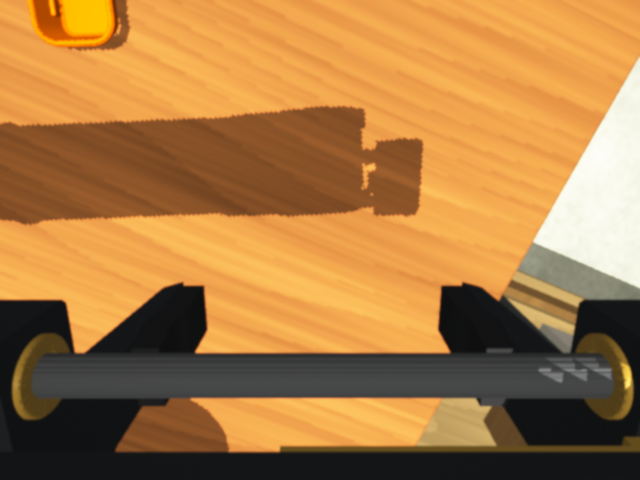

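```bash
cat > h.py <<'E'
import numpy as np, cv2
from bench import monitor, optics
def cam(name):
    s=monitor.get_state(); d=optics.get_image(name)
    if "hand_eye" in d and d["hand_eye"] is not None:
        T=np.eye(4);T[:3,:3]=s["tool_rot"];T[:3,3]=s["eef_pos"];W=T@np.array(d["hand_eye"]);R=W[:3,:3];e=W[:3,3]
    else: R=np.array(d["attitude"]);e=np.array(d["eye"])
    return d["img"],np.array(d["mtx"]),R,e
def onplane(px,z,K,R,e):
    px=np.atleast_2d(np.array(px,float)); r=(np.c_[px,np.ones(len(px))]@np.linalg.inv(K).T)@R.T
    return e+r*((z-e[2])/r[:,2])[:,None]
def proj(P,K,R,e):
    q=((np.atleast_2d(P)-e)@R)@K.T; return q[:,:2]/q[:,2:]
def save(n,img): cv2.imwrite(f"pics/{n}.png",np.ascontiguousarray(img)[:,:,::-1])
def crop(img,c0,c1,r0,r1,f): return cv2.resize(img[r0:r1,c0:c1],None,fx=f,fy=f,interpolation=cv2.INTER_CUBIC)
E
python3 - <<'E'
from h import *
for n in ("top","scene"):
    img,K,R,e=cam(n)
    for l in ("dish_1","scale","tree","tare_top","pan"):
        for o in optics.silhouettes(l,n):
            m=o["mask"].astype(np.uint8); 
            rr=cv2.minAreaRect(cv2.findNonZero(m)) if m.any() else None
            z={"dish_1":.06,"scale":.04,"tree":.0,"tare_top":.04,"pan":.04}[l]
            print(n,l,round(o["confidence"],2),np.round(o["point"]),np.round(onplane(o["point"],z,K,R,e),3),m.sum(),rr)
    if n=="top":
        save("c1",np.vstack([crop(img,380,530,230,380,4)])); save("c2",crop(img,215,325,185,305,5));save("c3",crop(img,120,180,240,300,8))
    else: save("c4",crop(img,260,440,150,340,3))
E
```

```text
top dish_1 0.97 [432. 340.] [[ 0.351 -0.342  0.06 ]] 1509 ((431.5220031738281, 339.941650390625), (54.94683074951172, 29.222660064697266), 65.69544982910156)
top dish_1 0.85 [496. 278.] [[ 0.488 -0.484  0.06 ]] 1412 ((495.2635498046875, 278.1507263183594), (52.48963165283203, 28.829708099365234), 62.241458892822266)
top scale 0.77 [273. 243.] [[0.552 0.009 0.04 ]] 6690 ((270.9594421386719, 243.24325561523438), (72.33555603027344, 94.85821533203125), 9.462321281433105)
top tree 0.58 [146. 273.] [[0.477 0.3   0.   ]] 189 ((146.5, 270.0), (12.0, 21.0), 90.0)
top tare_top 0.74 [284. 276.] [[ 0.479 -0.019  0.04 ]] 175 ((285.9729309082031, 278.1622009277344), (15.782302856445312, 11.179131507873535), 9.462321281433105)
top tare_top 0.46 [182. 155.] [[0.744 0.221 0.04 ]] 825 ((180.25, 154.75), (36.769554138183594, 26.162948608398438), 45.0)
top pan 0.62 [271. 242.] [[0.554 0.013 0.04 ]] 6750 ((270.9319763183594, 243.1239776611328), (72.71693420410156, 94.36206817626953), 10.30484676361084)
scene dish_1 0.77 [267. 166.] [[ 0.521 -0.412  0.06 ]] 778 ((267.7080383300781, 162.3560028076172), (2
[... 768 characters left out ...]
1.25086975097656), (14.620203971862793, 29.41120719909668), 82.14668273925781)
scene scale 0.61 [347. 286.] [[0.574 0.032 0.04 ]] 7810 ((352.4269104003906, 282.9369812011719), (74.8332290649414, 123.97265625), 74.47589111328125)
scene tree 0.83 [478. 367.] [[0.468 0.275 0.   ]] 483 ((475.6546325683594, 360.4077453613281), (18.127355575561523, 43.495662689208984), 2.862405300140381)
scene tare_top 0.67 [373. 251.] [[ 0.473 -0.031  0.04 ]] 190 ((375.0400390625, 253.72000122070312), (17.200000762939453, 12.80000114440918), 53.13010025024414)
scene pan 0.96 [347. 288.] [[0.576 0.036 0.04 ]] 7739 ((352.4906311035156, 283.20721435546875), (74.45162200927734, 123.69615173339844), 74.14063262939453)
```

View pics/c1.png

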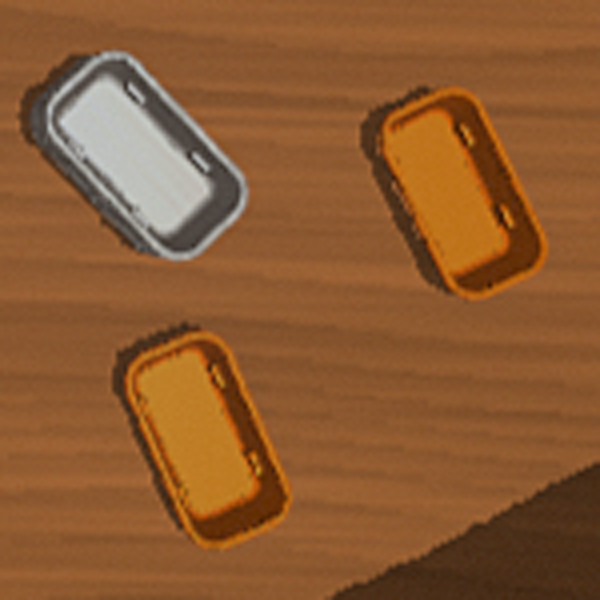

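View pics/c2.png

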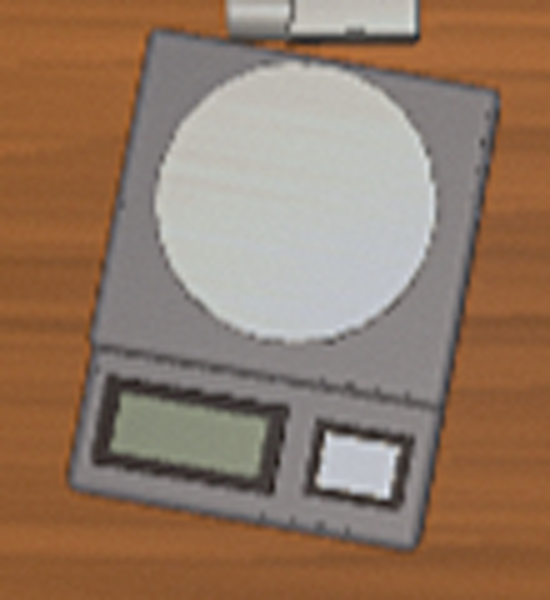

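View pics/c3.png

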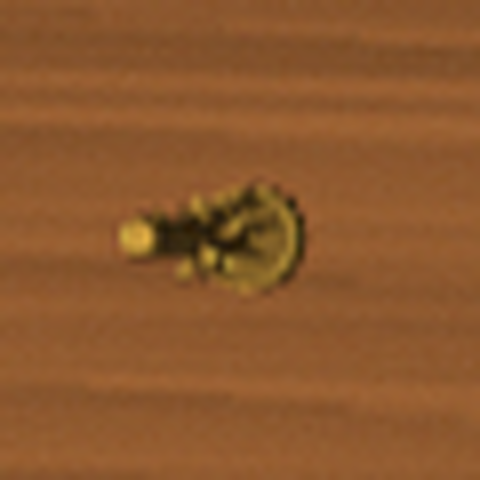

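View pics/c4.png

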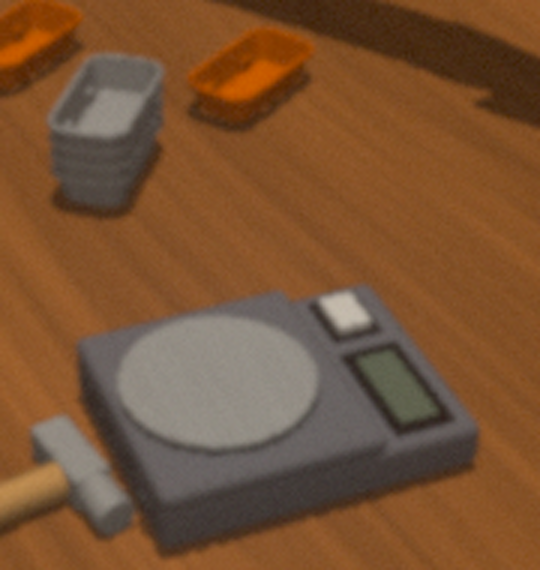

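```bash
cat > fit.py <<'E'
from h import *
from scipy.optimize import minimize
def rrect(hx,hy,r,z):
    P=[]
    for sx,sy,a0 in((1,1,0),(-1,1,90),(-1,-1,180),(1,-1,270)):
        for a in np.radians(a0+np.arange(0,91,15)): P.append((sx*(hx-r)+r*np.cos(a),sy*(hy-r)+r*np.sin(a),z))
    return np.array(P)
def circ(r,z,n=40):
    a=np.linspace(0,2*np.pi,n); return np.c_[r*np.cos(a),r*np.sin(a),0*a+z]
def hullmask(parts,p,K,R,e,S=4):
    m=np.zeros((480*1,640*1),np.uint8)
    c,s=np.cos(p[2]),np.sin(p[2]);Rz=np.array([[c,-s,0],[s,c,0],[0,0,1]])
    for P in parts:
        q=proj(P@Rz.T+[p[0],p[1],0],K,R,e)
        h=cv2.convexHull(np.round(q*256).astype(np.int32).reshape(-1,1,2))
        cv2.fillConvexPoly(m,h,255,cv2.LINE_AA,8)
    return m/255.
def fit(parts,views,p0,free=3):
    def f(d):
        p=np.array(p0,float); p[:free]+=np.array(d)*np.array([.01,.01,.1])[:free]
        return sum(np.abs(hullmask(parts,p,K,R,e)-m).sum()/m.sum() for m,K,R,e in views)
    x=minimize(f,np.zeros(free),method="Nelder-Mead",options=dict(initial_simplex=np.vstack([np.zeros(free),np.eye(free)]),xatol=1e-3,fatol=1e-5))
    p=np.array(p0,float);p[:free]+=x.x*np.array([.01,.01,.1])[:free]
    return p,x.fun
STACK=[np.vstack([rrect(.058,.032,.012,.025+.014*i+dz) for i in range(4) for dz in(0,.005)]+[rrect(.0475,.0235,.005,0)])]
TREE=[np.vstack([circ(.015,0),circ(.015,.008)]),np.vstack([circ(.015,.008),circ(.0055,.019)]),np.vstack([circ(.0055,.01),circ(.0055,.0845)])]
b=lambda x0,x1,z:np.array([(x,y,zz) for x in(x0,x1) for y in(-.08,.08) for zz in(0,z)])
SCALE=[b(-.105,-.041,.036),b(-.041,.105,.048)]
PAN=[circ(.062,.056)]
KEY=[np.array([(x,y,.044) for x in(-.012,.012) for y in(-.017,.017)])]
E
python3 - <<'E'
from fit import *
V={}
for n in("top","scene"): V[n]=cam(n)
def seg(n,box,thr):
    img=V[n][0]; hsv=cv2.cvtColor(img,cv2.COLOR_RGB2HSV); m=np.zeros((480,640)); c0,c1,r0,r1=box
    m[r0:r1,c0:c1]=thr(hsv[r0:r1,c0:c1].astype(int),img[r0:r1,c0:c1].astype(int)); return (m,)+V[n][1:]
grey=lambda h,i:(h[...,1]<80)
for n,bx in(("top",(380,450,235,300)),("scene",(270,322,162,225))):
    v=seg(n,bx,grey); 
    for y in(.7,2.3): print("stack",n,*fit(STACK,[v],[.51,-.29,y]),v[0].sum())
    cv2.imwrite(f"pics/m_{n}.png",v[0]*255)
vs=[seg("top",(380,450,235,300),grey),seg("scene",(270,322,162,225),grey)]
for y in(.7,2.3): print("stack both",*fit(STACK,vs,[.51,-.29,y]))
sc=[]
for n in("top","scene"):
    o=optics.silhouettes("scale",n)[0]; sc.append((o["mask"].astype(float),)+V[n][1:])
    print("scale",n,*fit(SCALE,[sc[-1]],[.56,.02,-.17]))
ps,_=fit(SCALE,sc,[.56,.02,-.17]);print("scale both",ps)
tr=[]
for n in("top","scene"):
    o=optics.silhouettes("tree",n)[0]; tr.append((o["mask"].astype(float),)+V[n][1:])
    print("tree",n,*fit(TREE,[tr[-1]],[.48,.29,0],2))
print("tree both",*fit(TREE,tr,[.48,.29,0],2))
k=[]
for n in("top","scene"):
    o=optics.silhouettes("tare_top",n)[0]; k.append((o["mask"].astype(float),)+V[n][1:])
    print("key",n,*fit(KEY,[k[-1]],[.478,-.02,ps[2]],2))
white=lambda h,i:(h[...,1]<45)&(h[...,2]>160)
for n,bx in(("top",(240,310,190,260)),("scene",(290,372,246,306))):
    v=seg(n,bx,white); print("pan",n,v[0].sum(),*fit(PAN,[v],[.58,.01,0],2))
E
```

```text
stack top [ 0.50363273 -0.30384299  0.78996302] 0.10082315945246023 1696.0
stack top [ 0.50379411 -0.30374507  3.93354372] 0.10075379208287089 1696.0
stack scene [ 0.50025401 -0.30866844  0.92014404] 0.15792998985561624 1411.0
stack scene [ 0.50071377 -0.30882235  4.06896468] 0.15852753574853043 1411.0
stack both [ 0.50319883 -0.30437715  0.86335008] 0.29186239473792536
stack both [ 0.50312517 -0.30469258  4.00922163] 0.2919564118588344
scale top [ 0.5520593   0.01191539 -0.14885928] 0.0372947900462132
scale scene [ 0.54719658  0.00546567 -0.15063745] 0.1098689533661517
scale both [ 0.55143089  0.01153639 -0.15502326]
tree top [0.48563237 0.28745433 0.        ] 0.19224722146923287[ WARN:0@5.421] global loadsave.cpp:1063 imwrite_ Unsupported depth image for selected encoder is fallbacked to CV_8U.
Traceback (most recent call last):
IndexError: list index out of range
```

```bash
cat > rel.py <<'E'
import sys,numpy as np
from bench import monitor
def rel(x,y,z,yaw=None):
    s=monitor.get_state();R=np.array(s["tool_rot"]);t=R.T@(np.array([x,y,z])-s["eef_pos"])*1000
    cur=np.arctan2(R[1,1],R[0,1]); o=f"t={s['time']:.2f} trans {np.round(t,1)} yawy {cur:.3f} dist {np.linalg.norm(t):.0f}"
    if yaw is not None: o+=f" turn {-((yaw-cur+np.pi/2)%np.pi-np.pi/2):.3f}"
    print(o, "grav-tilt",np.round(R[:,0],3), "q7",round(s["joint_positions"][6],2))
if __name__=="__main__": rel(*map(float,sys.argv[1:]))
E
python3 rel.py .503 -.304 .19 -.755
python3 - <<'E'
from fit import *
V={n:cam(n) for n in("top","scene")}
def sil(l,n,near,z):
    for t in range(4):
        for o in optics.silhouettes(l,n):
            P=onplane(o["point"],z,*V[n][1:])[0]
            if np.linalg.norm(P[:2]-near)<.05: return (o["mask"].astype(float),)+V[n][1:]
        cam(n)
tr=[]
for n in("top","scene"):
    v=sil("tree",n,np.array([.475,.285]),0)
    if v: tr.append(v);print("tree",n,*fit(TREE,[v],[.48,.29,0],2))
print("tree both",*fit(TREE,tr,[.48,.29,0],2))
for n in("top","scene"):
    v=sil("tare_top",n,np.array([.475,-.02]),.044)
    if v: print("key",n,*fit(KEY,[v],[.478,-.02,-.152],2))
    img=V[n][0];hsv=cv2.cvtColor(img,cv2.COLOR_RGB2HSV)
    c0,c1,r0,r1={"top":(240,310,190,260),"scene":(290,372,246,306)}[n]
    print(hsv[226,273],hsv[275,340])
E
```

```text
t=1.05 trans [  48.7 -174.5 -345.5] yawy -1.172 dist 390 turn -0.417 grav-tilt [-0. -0. -1.] q7 -0.07
tree top [0.48539818 0.28971814 0.        ] 0.2126984126984127
tree scene [0.48475196 0.28671761 0.        ] 0.17036533303109294
tree both [0.48544204 0.28765438 0.        ] 0.4091381292401354
key top [ 0.47454352 -0.02274189 -0.152     ] 0.3587203302373581
[ 66   7 196] [ 13 168 149]
key scene [ 0.4783924  -0.01930556 -0.152     ] 0.1384052287581699
[ 14 181 128] [ 21  27 150]
```

apply_moves:
  series:
    - {"translation": [2, -10, -20], "turn": -0.03, "grip": 0}
    - {"translation": [6, -24, -48], "turn": -0.07, "grip": 0}
    - {"translation": [11, -40, -79], "turn": -0.11, "grip": 0}
    - {"translation": [16, -56, -110], "turn": -0.15, "grip": 0}
    - {"translation": [20, -71, -141], "turn": -0.19, "grip": 0}
    - {"translation": [25, -87, -173], "turn": -0.23, "grip": 0}
    - {"translation": [29, -103, -204], "turn": -0.27, "grip": 0}
    - {"translation": [33, -119, -235], "turn": -0.31, "grip": 0}
    - {"translation": [37, -135, -266], "turn": -0.34, "grip": 0}
    - {"translation": [42, -150, -297], "turn": -0.37, "grip": 0}
    - {"translation": [45, -163, -323], "turn": -0.4, "grip": 0}
    - {"translation": [48, -171, -339], "turn": -0.417, "grip": 0}
    - {"translation": [48.7, -174.5, -345.5], "turn": -0.417, "grip": 0}
    - {"translation": [48.7, -174.5, -345.5], "turn": -0.417, "grip": 0}
    - {"translation": [48.7, -174.5, -345.5], "turn": -0.417, "grip": 0}

```text
time: 2.6
eef_pos: [0.5023, -0.3051, 0.1901]
tool_rot: [[-0.001, 0.727, -0.686], [-0.001, -0.686, -0.727], [-1.0, 0.0, 0.001]]
contact_force: [-0.3, -0.3, 0.5]
finger_gap: 1.0
```

```bash
python3 rel.py .503 -.304 .19 -.755
python3 - <<'E'
from h import *
img,K,R,e=cam("wrist"); save("w1",img)
s=monitor.get_state(); print(s["eef_pos"],proj(s["eef_pos"],K,R,e), proj([[.503,-.304,.072]],K,R,e))
E
```

```text
t=2.60 trans [ 0.1 -0.3 -1.3] yawy -0.756 dist 1 turn -0.001 grav-tilt [-0.001 -0.001 -1.   ] q7 -0.38
[ 0.50185753 -0.30586373  0.19013709] [[319.26642869 311.11774916]] [[319.600646   228.38468563]]
```

View pics/w1.png

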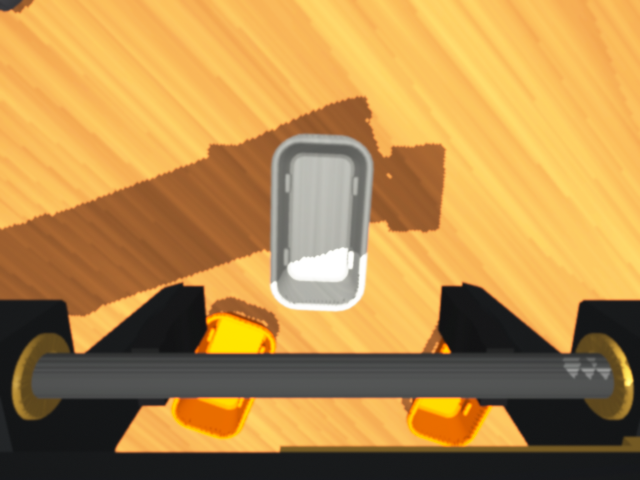

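Run:
```python
from fit import *
img,K,R,e=cam("wrist")
hsv=cv2.cvtColor(img,cv2.COLOR_RGB2HSV); m=np.zeros((480,640),np.uint8); m[125:320,255:390]=(hsv[125:320,255:390,1]<70)
n,l,st,_=cv2.connectedComponentsWithStats(m); i=1+np.argmax(st[1:,4]); m=(l==i).astype(np.uint8)
c=max(cv2.findContours(m,0,2)[0],key=cv2.contourArea); m=cv2.drawContours(np.zeros_like(m),[c],-1,1,-1)
p,f=fit(STACK,[(m.astype(float),K,R,e)],[.503,-.304,.81]); print(p,f)
h=cv2.convexHull(c)[:,0]; P=onplane(h,.072,K,R,e)[:,:2]*1000; print(cv2.minAreaRect(P.astype(np.float32)))
a=hullmask(STACK,p,K,R,e)
o=img.copy(); cs=cv2.findContours((a>.5).astype(np.uint8),0,2)[0]; cv2.drawContours(o,cs,-1,(255,0,0),1)
save("f1",crop(o,240,400,120,330,2.8))
```

```text
[ 0.50278405 -0.30461136  0.77812036] 0.07091463501925471
((503.5216064453125, -303.44989013671875), (116.44409942626953, 63.29415512084961), 44.425750732421875)
```

View pics/f1.png

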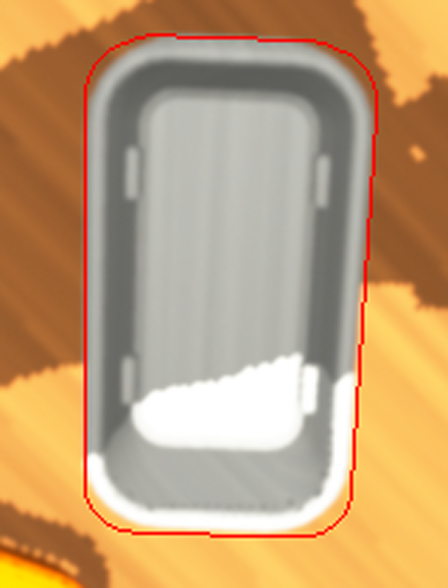

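```bash
python3 rel.py .5032 -.304 .0635 -.794
```

```text
t=2.70 trans [126.7  -0.4  -2.7] yawy -0.758 dist 127 turn 0.036 grav-tilt [-0.001 -0.001 -1.   ] q7 -0.38
```

apply_moves:
  series:
    - {"translation": [10, -0.4, -2.7], "turn": 0.036, "grip": 0}
    - {"translation": [30, -0.4, -2.7], "turn": 0.036, "grip": 0}
    - {"translation": [50, -0.4, -2.7], "turn": 0.036, "grip": 0}
    - {"translation": [70, -0.4, -2.7], "turn": 0.036, "grip": 0}
    - {"translation": [85, -0.4, -2.7], "turn": 0.036, "grip": 0}
    - {"translation": [97, -0.4, -2.7], "turn": 0.036, "grip": 0}
    - {"translation": [102, -0.4, -2.7], "turn": 0.036, "grip": 0}
    - {"translation": [104, -0.4, -2.7], "turn": 0.036, "grip": 0}
    - {"translation": [104, -0.4, -2.7], "turn": 0.036, "grip": 0}
    - {"translation": [104, -0.4, -2.7], "turn": 0.036, "grip": 0}
  newtons: 12

```text
time: 3.53
eef_pos: [0.5037, -0.3046, 0.087]
tool_rot: [[0.001, 0.701, -0.714], [-0.002, -0.714, -0.701], [-1.0, 0.002, 0.001]]
contact_force: [-0.6, -0.1, 0.3]
finger_gap: 0.998
```

```bash
python3 rel.py .5032 -.304 .063 -.794
python3 - <<'E'
from h import *
img,K,R,e=cam("wrist"); save("w2",img)
E
```

```text
t=3.53 trans [24.  -0.8 -0. ] yawy -0.795 dist 24 turn -0.001 grav-tilt [ 0.001 -0.002 -1.   ] q7 -0.45
```

View pics/w2.png

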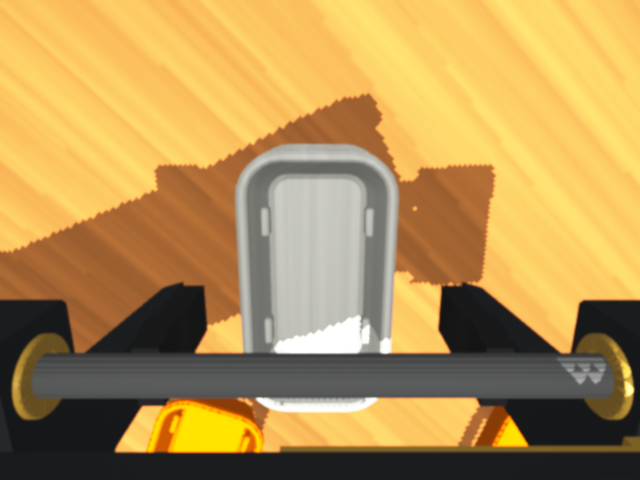

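apply_moves:
  series:
    - {"translation": [6, -0.9, 0], "turn": 0, "grip": 0}
    - {"translation": [12, -0.9, 0], "turn": 0, "grip": 0}
    - {"translation": [17, -0.9, 0], "turn": 0, "grip": 0}
    - {"translation": [21, -0.9, 0], "turn": 0, "grip": 0}
    - {"translation": [23, -0.9, 0], "turn": 0, "grip": 0}
    - {"translation": [24, -0.9, 0], "turn": 0, "grip": 0}
    - {"translation": [24, -0.9, 0], "turn": 0, "grip": 0}
    - {"translation": [24, -0.9, 0], "turn": 0, "grip": 0}
    - {"translation": [24, -0.9, 0], "turn": 0, "grip": 30}
    - {"translation": [24, -0.9, 0], "turn": 0, "grip": 50}
    - {"translation": [24, -0.9, 0], "turn": 0, "grip": 60}
    - {"translation": [24, -0.9, 0], "turn": 0, "grip": 70}
    - {"translation": [24, -0.9, 0], "turn": 0, "grip": 80}
    - {"translation": [24, -0.9, 0], "turn": 0, "grip": 90}
    - {"translation": [24, -0.9, 0], "turn": 0, "grip": 100}
    - {"translation": [24, -0.9, 0], "turn": 0, "grip": 100}
    - {"translation": [24, -0.9, 0], "turn": 0, "grip": 100}
    - {"translation": [24, -0.9, 0], "turn": 0, "grip": 100}
  newtons: 12

```text
time: 5.08
eef_pos: [0.5031, -0.3038, 0.0632]
tool_rot: [[0.001, 0.701, -0.713], [-0.002, -0.713, -0.701], [-1.0, 0.002, 0.001]]
contact_force: [-1.4, 1.5, 2.4]
finger_gap: 0.722
```

```bash
python3 rel.py .5032 -.304 .063 -.794
python3 - <<'E'
from h import *
print(monitor.get_state()["finger_gap"]*88)
img,K,R,e=cam("wrist"); save("w3",img)
img,K,R,e=cam("scene"); save("s3",crop(img,230,370,120,240,4))
E
```

```text
t=5.08 trans [0.2 0.2 0.1] yawy -0.794 dist 0 turn -0.000 grav-tilt [ 0.001 -0.002 -1.   ] q7 -0.45
63.526751250735494
```

View pics/w3.png

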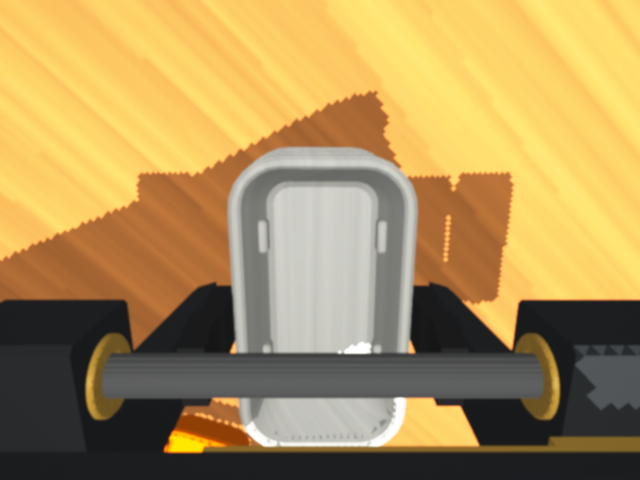

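View pics/s3.png

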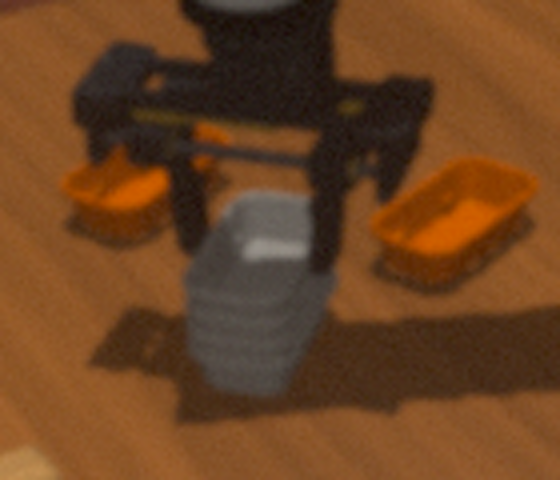

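apply_moves:
  series:
    - {"translation": [0, 0, 0], "turn": 0, "grip": 110}
    - {"translation": [0, 0, 0], "turn": 0, "grip": 110}
    - {"translation": [-1, 0, 0], "turn": 0, "grip": 110}
    - {"translation": [-2, 0, 0], "turn": 0, "grip": 110}
    - {"translation": [-4, 0, 0], "turn": 0, "grip": 110}
    - {"translation": [-6, 0, 0], "turn": 0, "grip": 110}
    - {"translation": [-9, 0, 0], "turn": 0, "grip": 110}
    - {"translation": [-12, 0, 0], "turn": 0, "grip": 110}
    - {"translation": [-16, 0, 0], "turn": 0, "grip": 110}
    - {"translation": [-20, 0, 0], "turn": 0, "grip": 110}
    - {"translation": [-26, 0, 0], "turn": 0, "grip": 110}
    - {"translation": [-34, 0, 0], "turn": 0, "grip": 110}
    - {"translation": [-44, 0, 0], "turn": 0, "grip": 110}
    - {"translation": [-56, 0, 0], "turn": 0, "grip": 110}
    - {"translation": [-70, 0, 0], "turn": 0, "grip": 110}
    - {"translation": [-84, 0, 0], "turn": 0, "grip": 110}
    - {"translation": [-96, 0, 0], "turn": 0, "grip": 110}
    - {"translation": [-100, 0, 0], "turn": 0, "grip": 110}
    - {"translation": [-100, 0, 0], "turn": 0, "grip": 110}
    - {"translation": [-100, 0, 0], "turn": 0, "grip": 110}
  newtons: 20

```text
time: 6.85
eef_pos: [0.5029, -0.3036, 0.1632]
tool_rot: [[0.001, 0.701, -0.713], [-0.002, -0.713, -0.701], [-1.0, 0.002, 0.001]]
contact_force: [0.2, -0.7, -1.0]
finger_gap: 0.719
```

Run:
```python
from h import *
s=monitor.get_state();print(s["finger_gap"]*88,s["contact_force"],s["eef_pos"],s["time"])
img,K,R,e=cam("wrist"); save("w4",img)
img,K,R,e=cam("scene"); save("s4",crop(img,230,370,90,240,4))
```

```text
63.286923660693795 [ 0.16069631 -0.66071455 -0.99225732] [ 0.50294256 -0.30356039  0.16317534] 6.85
```

View pics/w4.png

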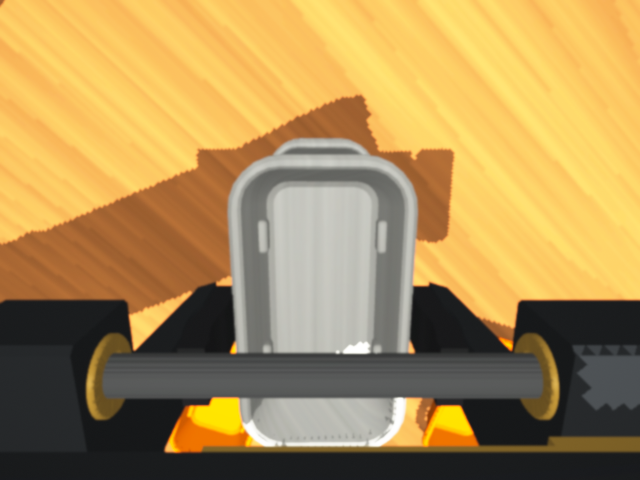

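View pics/s4.png

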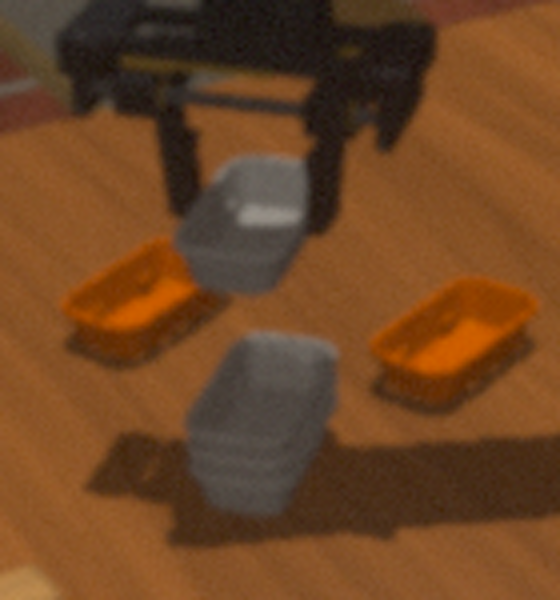

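Run:
```python
from fit import *
for n,bx in(("top",(236,312,190,264)),("scene",(288,378,246,310))):
    img,K,R,e=cam(n); c0,c1,r0,r1=bx; hsv=cv2.cvtColor(img,cv2.COLOR_RGB2HSV)
    v=hsv[r0:r1,c0:c1,2]; t,b=cv2.threshold(v,0,1,cv2.THRESH_BINARY+cv2.THRESH_OTSU)
    sat=hsv[r0:r1,c0:c1,1]<70
    m=np.zeros((480,640),np.uint8); m[r0:r1,c0:c1]=b&sat
    m=cv2.morphologyEx(m,cv2.MORPH_OPEN,np.ones((3,3)))
    _,l,st,_=cv2.connectedComponentsWithStats(m); m=(l==1+np.argmax(st[1:,4])).astype(np.uint8)
    c=max(cv2.findContours(m,0,1)[0],key=cv2.contourArea)[:,0]
    P=onplane(c,.056,K,R,e)[:,:2]
    print(n,t,m.sum(),fit(PAN,[(m.astype(float),K,R,e)],[.585,0.005,0],2), cv2.fitEllipse((P*1000).astype(np.float32)))
    save("pm_"+n,np.repeat(m[:,:,None]*255,3,2)[r0:r1,c0:c1])
```

```text
top 175.0 2420 (array([0.59108843, 0.00709974, 0.        ]), np.float64(0.07504942472856911)) ((590.9166870117188, 6.835804462432861), (119.95610809326172, 120.20097351074219), 82.26531219482422)
scene 122.0 2314 (array([0.59051164, 0.00666133, 0.        ]), np.float64(0.04847390987509956)) ((590.885009765625, 7.287571907043457), (121.42779541015625, 122.24740600585938), 158.6651153564453)
```

```bash
python3 rel.py .591 .007 .15 -.15
```

```text
t=7.05 trans [  11.9 -159.4 -280.5] yawy -0.794 dist 323 turn -0.644 grav-tilt [-0.001 -0.001 -1.   ] q7 -0.43
```

apply_moves:
  series:
    - {"translation": [0, -6, -10], "turn": -0.03, "grip": 110}
    - {"translation": [0, -16, -28], "turn": -0.08, "grip": 110}
    - {"translation": [2, -28, -50], "turn": -0.13, "grip": 110}
    - {"translation": [3, -42, -74], "turn": -0.18, "grip": 110}
    - {"translation": [4, -56, -98], "turn": -0.23, "grip": 110}
    - {"translation": [5, -70, -123], "turn": -0.28, "grip": 110}
    - {"translation": [6, -84, -148], "turn": -0.34, "grip": 110}
    - {"translation": [7, -98, -172], "turn": -0.4, "grip": 110}
    - {"translation": [8, -112, -197], "turn": -0.46, "grip": 110}
    - {"translation": [9, -126, -222], "turn": -0.52, "grip": 110}
    - {"translation": [10, -139, -245], "turn": -0.57, "grip": 110}
    - {"translation": [11, -149, -262], "turn": -0.61, "grip": 110}
    - {"translation": [12, -156, -274], "turn": -0.635, "grip": 110}
    - {"translation": [12, -159, -280], "turn": -0.644, "grip": 110}
    - {"translation": [12, -159.4, -280.5], "turn": -0.644, "grip": 110}
    - {"translation": [12, -159.4, -280.5], "turn": -0.644, "grip": 110}
    - {"translation": [12, -159.4, -280.5], "turn": -0.644, "grip": 110}

```text
time: 8.47
eef_pos: [0.5907, 0.0053, 0.1498]
tool_rot: [[-0.001, 0.988, -0.152], [-0.002, -0.152, -0.988], [-1.0, -0.001, 0.002]]
contact_force: [-1.1, -0.2, -1.2]
finger_gap: 0.719
```

```bash
python3 rel.py .591 .007 .0765 -.15
python3 - <<'E'
from h import *
s=monitor.get_state();print(s["finger_gap"]*88,s["contact_force"],s["eef_pos"],s["time"])
img,K,R,e=cam("wrist"); save("w5",img)
print(proj([[.591,.007,.056]],K,R,e))
E
```

```text
t=8.47 trans [73.3  0.1 -1.9] yawy -0.152 dist 73 turn -0.002 grav-tilt [-0.001 -0.002 -1.   ] q7 -0.45
63.30288974612272 [-1.11130393 -0.21727194 -1.23543091] [0.5906767  0.00534076 0.14980949] 8.4667
[[320.42836445 236.25871879]]
```

View pics/w5.png

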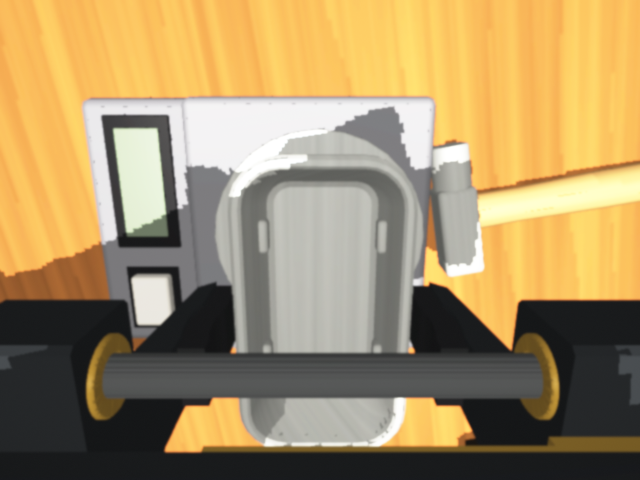

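apply_moves:
  series:
    - {"translation": [6, 0.1, -1.9], "turn": 0, "grip": 110}
    - {"translation": [18, 0.1, -1.9], "turn": 0, "grip": 110}
    - {"translation": [32, 0.1, -1.9], "turn": 0, "grip": 110}
    - {"translation": [45, 0.1, -1.9], "turn": 0, "grip": 110}
    - {"translation": [56, 0.1, -1.9], "turn": 0, "grip": 110}
    - {"translation": [64, 0.1, -1.9], "turn": 0, "grip": 110}
    - {"translation": [68, 0.1, -1.9], "turn": 0, "grip": 110}
    - {"translation": [70, 0.1, -1.9], "turn": 0, "grip": 110}
    - {"translation": [71, 0.1, -1.9], "turn": 0, "grip": 110}
    - {"translation": [71.5, 0.1, -1.9], "turn": 0, "grip": 110}
    - {"translation": [71.5, 0.1, -1.9], "turn": 0, "grip": 110}
    - {"translation": [71.5, 0.1, -1.9], "turn": 0, "grip": 110}

```text
time: 9.52
eef_pos: [0.5914, 0.0069, 0.0789]
tool_rot: [[-0.0, 0.988, -0.152], [-0.002, -0.152, -0.988], [-1.0, 0.0, 0.002]]
contact_force: [-0.3, 0.1, -0.7]
finger_gap: 0.719
```

```bash
python3 rel.py .591 .007 .0765 -.15
python3 - <<'E'
from h import *
s=monitor.get_state();print(s["finger_gap"]*88,s["contact_force"],s["eef_pos"],s["time"])
img,K,R,e=cam("scene"); save("s5",crop(img,270,430,170,340,3.5))
E
```

```text
t=9.52 trans [ 2.4 -0.4 -0. ] yawy -0.153 dist 2 turn -0.003 grav-tilt [-0.    -0.002 -1.   ] q7 -0.49
63.307994204718824 [-0.34341144  0.05600418 -0.67064779] [0.59143301 0.00691621 0.07889103] 9.5167
```

View pics/s5.png

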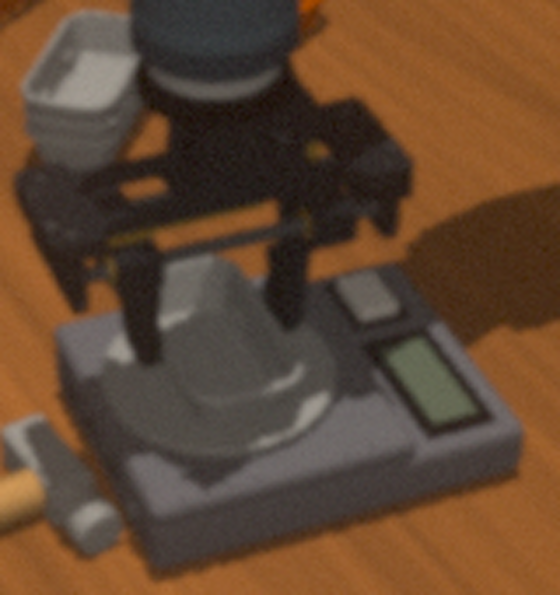

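Dish is about 1–2 mm above the pan, centred. Easing it down.

apply_moves:
  series:
    - {"translation": [0.5, 0, 0], "turn": 0, "grip": 110}
    - {"translation": [1, 0, 0], "turn": 0, "grip": 110}
    - {"translation": [1.4, 0, 0], "turn": 0, "grip": 110}
    - {"translation": [1.7, 0, 0], "turn": 0, "grip": 110}
    - {"translation": [1.7, 0, 0], "turn": 0, "grip": 110}
    - {"translation": [1.7, 0, 0], "turn": 0, "grip": 110}

```text
time: 10.07
eef_pos: [0.5914, 0.0069, 0.0773]
tool_rot: [[-0.0, 0.988, -0.152], [-0.002, -0.152, -0.988], [-1.0, 0.0, 0.002]]
contact_force: [-0.7, 0.2, 1.7]
finger_gap: 0.72
```

apply_moves:
  series:
    - {"translation": [0.2, 0, 0], "turn": 0, "grip": 110}
    - {"translation": [0.4, 0, 0], "turn": 0, "grip": 110}
    - {"translation": [0.4, 0, 0], "turn": 0, "grip": 110}
    - {"translation": [0.4, 0, 0], "turn": 0, "grip": 110}
  newtons: 10

```text
time: 10.4
eef_pos: [0.5914, 0.0069, 0.0773]
tool_rot: [[-0.0, 0.988, -0.152], [-0.002, -0.152, -0.988], [-1.0, 0.0, 0.002]]
contact_force: [-2.7, 0.7, 5.0]
finger_gap: 0.72
```

apply_moves:
  series:
    - {"translation": [0, 0, 0], "turn": 0, "grip": 65}
    - {"translation": [0, 0, 0], "turn": 0, "grip": 55}
    - {"translation": [0, 0, 0], "turn": 0, "grip": 40}
    - {"translation": [0, 0, 0], "turn": 0, "grip": 20}
    - {"translation": [0, 0, 0], "turn": 0, "grip": 0}
    - {"translation": [0, 0, 0], "turn": 0, "grip": 0}
    - {"translation": [0, 0, 0], "turn": 0, "grip": 0}
    - {"translation": [-2, 0, 0], "turn": 0, "grip": 0}
    - {"translation": [-6, 0, 0], "turn": 0, "grip": 0}
    - {"translation": [-14, 0, 0], "turn": 0, "grip": 0}
    - {"translation": [-28, 0, 0], "turn": 0, "grip": 0}
    - {"translation": [-46, 0, 0], "turn": 0, "grip": 0}
    - {"translation": [-64, 0, 0], "turn": 0, "grip": 0}
    - {"translation": [-76, 0, 0], "turn": 0, "grip": 0}
    - {"translation": [-80, 0, 0], "turn": 0, "grip": 60}
    - {"translation": [-80, 0, 0], "turn": 0, "grip": 160}
    - {"translation": [-80, 0, 0], "turn": 0, "grip": 255}
    - {"translation": [-80, 0, 0], "turn": 0, "grip": 255}

```text
time: 11.9
eef_pos: [0.5907, 0.007, 0.1563]
tool_rot: [[-0.002, 0.988, -0.152], [-0.003, -0.152, -0.988], [-1.0, -0.001, 0.003]]
contact_force: [0.1, 0.3, -0.4]
finger_gap: 0.723
```

Run:
```python
from h import *
s=monitor.get_state();print(s["finger_gap"]*88,s["contact_force"],s["eef_pos"],s["time"])
img,K,R,e=cam("wrist"); save("w6",img)
print("key (eyeballed later) proj of guess",proj([[.478,-.019,.044]],K,R,e))
for o in optics.silhouettes("tare_top","wrist"): print(o["confidence"],o["point"],onplane(o["point"],.044,K,R,e),o["mask"].sum())
img,K,R,e=cam("scene"); save("s6",crop(img,270,430,170,340,3.5))
```

```text
63.633102045719134 [ 0.13261743  0.25861164 -0.43656293] [0.59071319 0.00696376 0.15628409] 11.9
key (eyeballed later) proj of guess [[157.72716004 293.83924802]]
0.97 [156.2, 295.9] [[ 0.47662728 -0.02027333  0.044     ]] 1753
```

View pics/w6.png

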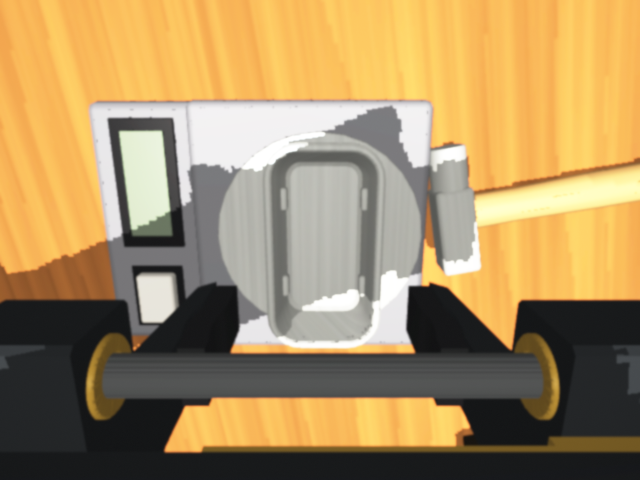

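View pics/s6.png

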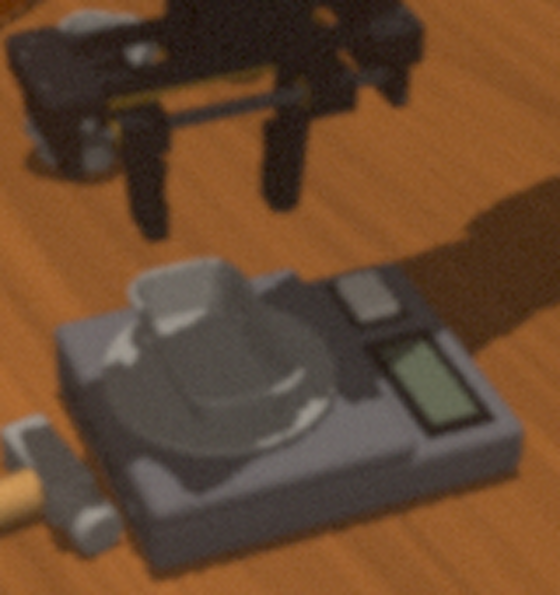

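```bash
python3 rel.py .4768 -.020 .075 1.42
```

```text
t=12.05 trans [  81.6 -108.5   43.9] yawy -0.153 dist 143 turn 1.569 grav-tilt [-0.002 -0.002 -1.   ] q7 -0.45
```

apply_moves:
  series:
    - {"translation": [0, -5, 2], "turn": -0.09, "grip": 255}
    - {"translation": [0, -15, 6], "turn": -0.2, "grip": 255}
    - {"translation": [0, -28, 11], "turn": -0.31, "grip": 255}
    - {"translation": [0, -42, 17], "turn": -0.42, "grip": 255}
    - {"translation": [0, -56, 23], "turn": -0.53, "grip": 255}
    - {"translation": [0, -70, 28], "turn": -0.64, "grip": 255}
    - {"translation": [0, -84, 34], "turn": -0.75, "grip": 255}
    - {"translation": [0, -96, 39], "turn": -0.86, "grip": 255}
    - {"translation": [0, -105, 42], "turn": -0.97, "grip": 255}
    - {"translation": [0, -108.5, 44], "turn": -1.08, "grip": 255}
    - {"translation": [5, -108.5, 44], "turn": -1.19, "grip": 255}
    - {"translation": [15, -108.5, 44], "turn": -1.3, "grip": 255}
    - {"translation": [28, -108.5, 44], "turn": -1.4, "grip": 255}
    - {"translation": [42, -108.5, 44], "turn": -1.49, "grip": 255}
    - {"translation": [56, -108.5, 44], "turn": -1.55, "grip": 255}
    - {"translation": [68, -108.5, 44], "turn": -1.572, "grip": 255}
    - {"translation": [76, -108.5, 44], "turn": -1.572, "grip": 255}
    - {"translation": [80, -108.5, 44], "turn": -1.572, "grip": 255}
    - {"translation": [81, -108.5, 44], "turn": -1.572, "grip": 255}
    - {"translation": [81, -108.5, 44], "turn": -1.572, "grip": 255}
  newtons: 20

```text
time: 13.72
eef_pos: [0.4769, -0.02, 0.0757]
tool_rot: [[-0.002, 0.151, 0.988], [-0.002, 0.988, -0.151], [-1.0, -0.003, -0.001]]
contact_force: [0.0, 0.3, 0.8]
finger_gap: -0.001
```

```bash
python3 rel.py .4768 -.020 .0385 1.42;python3 - <<'E'
from h import *
s=monitor.get_state();print(s["finger_gap"],s["contact_force"],s["eef_pos"],s["time"])
img,K,R,e=cam("wrist"); save("w7",img); print(proj([[.4768,-.02,.044],s["eef_pos"]],K,R,e))
img,K,R,e=cam("scene"); save("s7",crop(img,270,430,170,340,3.5))
E
```

```text
t=13.72 trans [37.2  0.1 -0.1] yawy 1.419 dist 37 turn -0.001 grav-tilt [-0.002 -0.002 -1.   ] q7 0.83
-0.0009471737078606912 [0.03562746 0.27423893 0.7799126 ] [ 0.47690185 -0.02002549  0.07569835] 13.7167
[[324.062235   275.69927252]
 [324.10157256 305.78271159]]
```

View pics/w7.png

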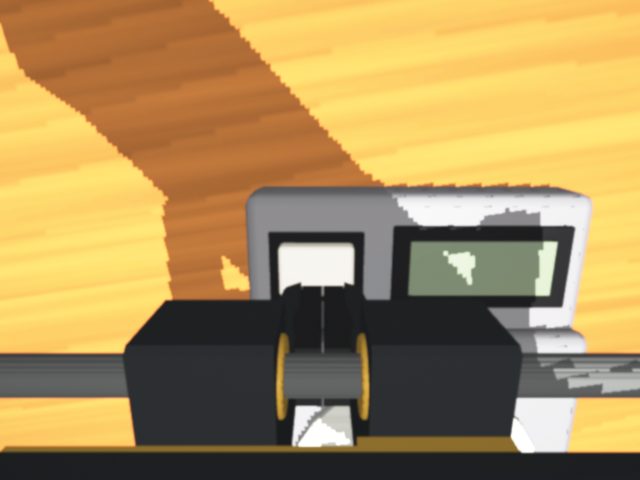

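View pics/s7.png

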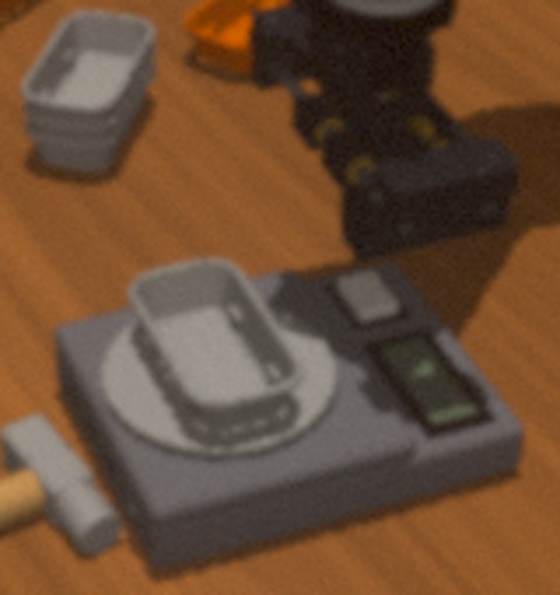

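apply_moves:
  series:
    - {"translation": [6, -1.5, -2], "turn": 0, "grip": 255}
    - {"translation": [14, -1.5, -2], "turn": 0, "grip": 255}
    - {"translation": [22, -1.5, -2], "turn": 0, "grip": 255}
    - {"translation": [27, -1.5, -2], "turn": 0, "grip": 255}
    - {"translation": [30, -1.5, -2], "turn": 0, "grip": 255}
    - {"translation": [32, -1.5, -2], "turn": 0, "grip": 255}
    - {"translation": [33.5, -1.5, -2], "turn": 0, "grip": 255}
    - {"translation": [34.5, -1.5, -2], "turn": 0, "grip": 255}
    - {"translation": [35.2, -1.5, -2], "turn": 0, "grip": 255}
    - {"translation": [35.6, -1.5, -2], "turn": 0, "grip": 255}
    - {"translation": [35.6, -1.5, -2], "turn": 0, "grip": 255}

```text
time: 14.73
eef_pos: [0.4748, -0.0213, 0.0406]
tool_rot: [[-0.001, 0.151, 0.989], [-0.003, 0.989, -0.151], [-1.0, -0.003, -0.001]]
contact_force: [-2.4, -0.7, 3.4]
finger_gap: 0.005
```

Run:
```python
from h import *
s=monitor.get_state();print(s["contact_force"],s["eef_pos"],s["time"])
```

```text
[-2.43903946 -0.65369034  3.35280975] [ 0.47481537 -0.02130794  0.04062858] 14.7333
```

apply_moves:
  series:
    - {"translation": [0.5, 0, 0], "turn": 0, "grip": 255}
    - {"translation": [1, 0, 0], "turn": 0, "grip": 255}
    - {"translation": [1.5, 0, 0], "turn": 0, "grip": 255}
    - {"translation": [1.8, 0, 0], "turn": 0, "grip": 255}
    - {"translation": [1.8, 0, 0], "turn": 0, "grip": 255}
    - {"translation": [1.8, 0, 0], "turn": 0, "grip": 255}

```text
time: 15.23
eef_pos: [0.4749, -0.0213, 0.0397]
tool_rot: [[-0.001, 0.151, 0.989], [-0.004, 0.989, -0.151], [-1.0, -0.004, -0.0]]
contact_force: [-6.3, 0.0, 16.6]
finger_gap: 0.006
```

apply_moves:
  series:
    - {"translation": [0.2, 0, 0], "turn": 0, "grip": 255}
    - {"translation": [0, 0, 0], "turn": 0, "grip": 255}
    - {"translation": [-1, 0, 0], "turn": 0, "grip": 255}
    - {"translation": [-3, 0, 0], "turn": 0, "grip": 255}
    - {"translation": [-6, 0, 0], "turn": 0, "grip": 255}
    - {"translation": [-12, 0, 0], "turn": 0, "grip": 255}
    - {"translation": [-24, 0, 0], "turn": 0, "grip": 255}
    - {"translation": [-40, 0, 0], "turn": 0, "grip": 255}
    - {"translation": [-60, 0, 0], "turn": 0, "grip": 255}
    - {"translation": [-80, 0, 0], "turn": 0, "grip": 255}
    - {"translation": [-100, 0, 0], "turn": 0, "grip": 255}
    - {"translation": [-116, 0, 0], "turn": 0, "grip": 200}
    - {"translation": [-122, 0, 0], "turn": 0, "grip": 150}
    - {"translation": [-124, 0, 0], "turn": 0, "grip": 120}
    - {"translation": [-124, 0, 0], "turn": 0, "grip": 120}

```text
time: 16.48
eef_pos: [0.4752, -0.0211, 0.1641]
tool_rot: [[0.0, 0.151, 0.988], [-0.004, 0.988, -0.151], [-1.0, -0.004, 0.001]]
contact_force: [-0.1, -0.6, -0.8]
finger_gap: 0.279
```

```bash
python3 rel.py .485 .2875 .16 -1.57
python3 - <<'E'
from h import *
s=monitor.get_state();print(s["contact_force"],s["eef_pos"],s["time"],s["finger_gap"],s["joint_positions"])
img,K,R,e=cam("scene"); save("s8",crop(img,270,430,170,340,3.5))
E
```

```text
t=16.48 trans [  2.9 306.5 -37. ] yawy 1.419 dist 309 turn -0.153 grav-tilt [ 0.    -0.004 -1.   ] q7 0.96
[-0.12888796 -0.59942696 -0.77010903] [ 0.47518142 -0.02107132  0.16408547] 16.4833 0.2793678057434399 [ 0.58323124  0.46658123 -0.78409142  2.01809681  0.44905886  0.83347525
  0.9609702 ]
```

View pics/s8.png

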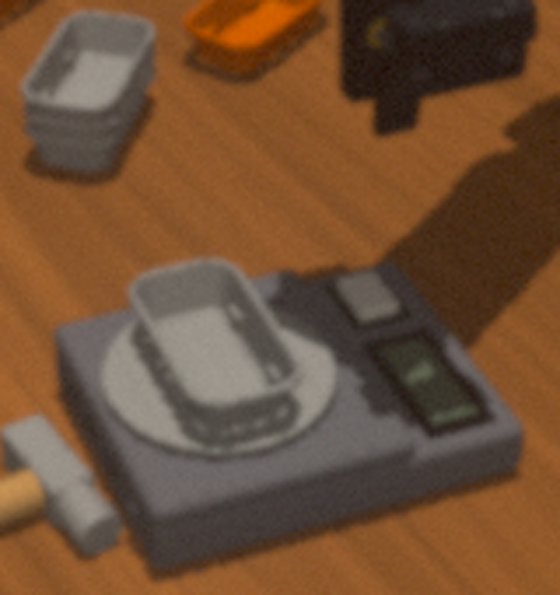

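apply_moves:
  series:
    - {"translation": [0, 8, -1], "turn": 0, "grip": 90}
    - {"translation": [0, 24, -3], "turn": 0, "grip": 90}
    - {"translation": [0, 46, -5], "turn": 0, "grip": 90}
    - {"translation": [0, 72, -8], "turn": 0, "grip": 90}
    - {"translation": [0, 98, -11], "turn": 0, "grip": 90}
    - {"translation": [0, 124, -15], "turn": 0, "grip": 90}
    - {"translation": [0, 150, -18], "turn": 0, "grip": 90}
    - {"translation": [0, 176, -21], "turn": 0, "grip": 90}
    - {"translation": [0, 202, -24], "turn": 0, "grip": 90}
    - {"translation": [0, 228, -27], "turn": 0, "grip": 90}
    - {"translation": [0, 254, -30], "turn": 0, "grip": 90}
    - {"translation": [0, 278, -33], "turn": 0, "grip": 90}
    - {"translation": [0, 295, -35], "turn": 0, "grip": 90}
    - {"translation": [0, 304, -36], "turn": 0, "grip": 90}
    - {"translation": [0, 306.5, -37], "turn": 0, "grip": 90}
    - {"translation": [0, 306.5, -37], "turn": 0, "grip": 90}
    - {"translation": [0, 306.5, -37], "turn": 0, "grip": 90}

```text
time: 17.95
eef_pos: [0.4844, 0.2863, 0.1617]
tool_rot: [[-0.002, 0.152, 0.988], [-0.005, 0.988, -0.152], [-1.0, -0.005, -0.001]]
contact_force: [0.2, 0.0, -0.7]
finger_gap: 0.646
```

```bash
python3 rel.py .485 .2875 .16 1.42
python3 - <<'E'
from fit import *
s=monitor.get_state();print(s["eef_pos"],s["time"],s["finger_gap"],s["joint_positions"])
img,K,R,e=cam("wrist"); save("w9",img)
print(proj([[.485,.2875,.0845],[.485,.2875,0]],K,R,e))
for o in optics.silhouettes("tree","wrist"):
    print(o["confidence"],o["point"],o["mask"].sum(),fit(TREE,[(o["mask"].astype(float),K,R,e)],[.485,.2875,0],2))
E
```

```text
t=17.95 trans [1.7 1.3 0.4] yawy 1.418 dist 2 turn -0.002 grav-tilt [-0.002 -0.005 -1.   ] q7 0.38
[0.48438881 0.28626547 0.16172332] 17.95 0.6455217106405423 [-0.05527464  0.61164879 -0.76219211  1.80079845  0.5151098   0.94377055
  0.37677724]
[[326.73130049 247.48802196]
 [326.25503846 214.85333256]]
0.95 [325.1, 222.7] 1718 (array([0.48627282, 0.28683483, 0.        ]), np.float64(0.13446780341938872))
```

View pics/w9.png

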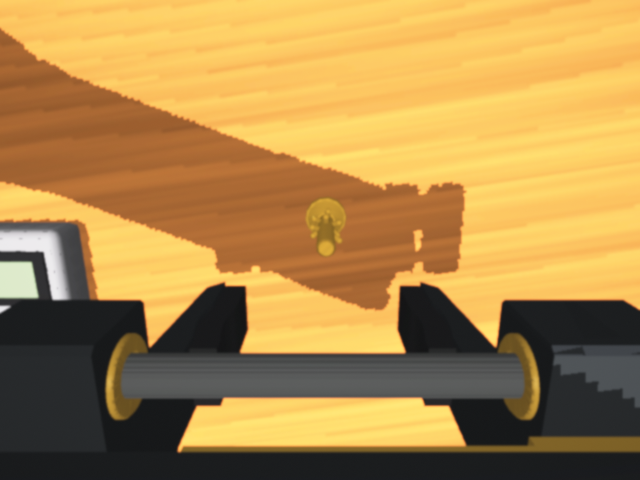

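```bash
python3 rel.py .4855 .2871 .0585 1.42
```

```text
t=18.05 trans [103.5   1.8   0.6] yawy 1.417 dist 103 turn -0.003 grav-tilt [-0.001 -0.005 -1.   ] q7 0.38
```

apply_moves:
  series:
    - {"translation": [8, 1.8, 0.6], "turn": 0, "grip": 90}
    - {"translation": [24, 1.8, 0.6], "turn": 0, "grip": 90}
    - {"translation": [44, 1.8, 0.6], "turn": 0, "grip": 90}
    - {"translation": [62, 1.8, 0.6], "turn": 0, "grip": 90}
    - {"translation": [78, 1.8, 0.6], "turn": 0, "grip": 90}
    - {"translation": [90, 1.8, 0.6], "turn": 0, "grip": 90}
    - {"translation": [98, 1.8, 0.6], "turn": 0, "grip": 90}
    - {"translation": [102, 1.8, 0.6], "turn": 0, "grip": 90}
    - {"translation": [103.5, 1.8, 0.6], "turn": 0, "grip": 90}
    - {"translation": [103.5, 1.8, 0.6], "turn": 0, "grip": 90}
    - {"translation": [103.5, 1.8, 0.6], "turn": 0, "grip": 90}
  newtons: 15

```text
time: 18.97
eef_pos: [0.4859, 0.2875, 0.0591]
tool_rot: [[-0.0, 0.153, 0.988], [-0.004, 0.988, -0.153], [-1.0, -0.004, 0.0]]
contact_force: [-0.4, 0.2, 0.6]
finger_gap: 0.647
```

```bash
python3 rel.py .4855 .2871 .0585 1.42
python3 - <<'E'
from h import *
img,K,R,e=cam("wrist"); save("w10",crop(img,160,480,180,460,2))
img,K,R,e=cam("scene"); save("s10",crop(img,400,560,250,400,4))
E
```

```text
t=18.97 trans [ 0.6 -0.4 -0.4] yawy 1.417 dist 1 turn -0.003 grav-tilt [-0.    -0.004 -1.   ] q7 0.27
```

View pics/w10.png

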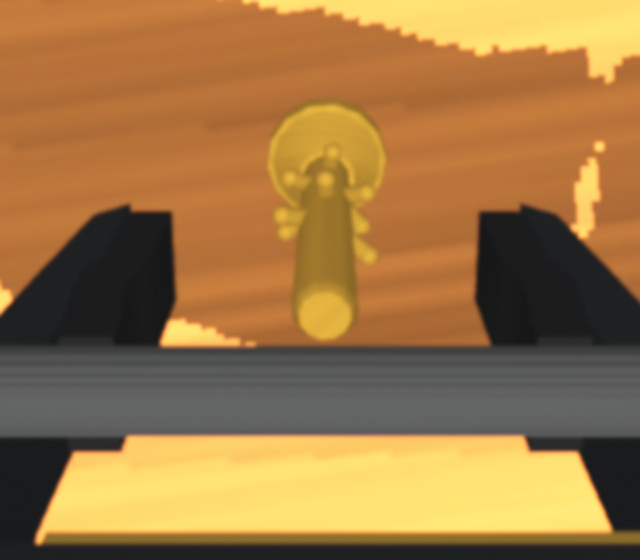

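View pics/s10.png

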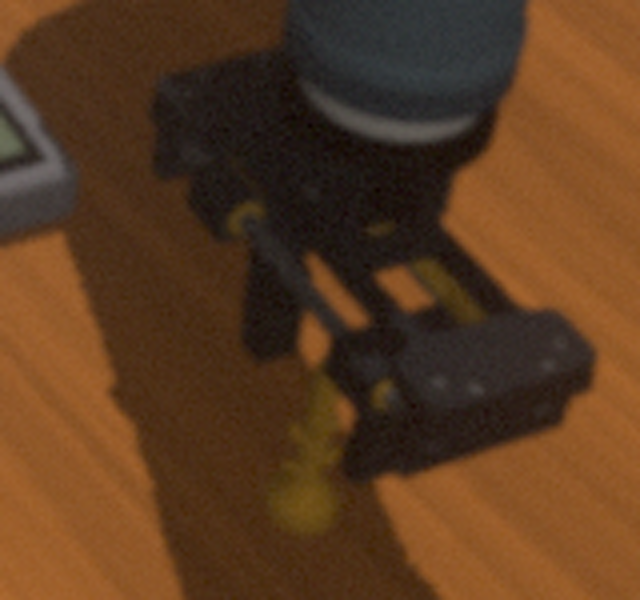

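Run:
```python
from h import *
s=monitor.get_state()
img,K,R,e=cam("wrist");P=onplane([322.5,337.5],.0845,K,R,e)[0];print(P,np.array(s["tool_rot"]).T@(P-s["eef_pos"])*1000)
```

```text
[0.4851565  0.28707756 0.0845    ] [-25.2965026   -0.59281675  -0.721195  ]
```

Stem lies within 1 mm of the grasp axis. Closing.

apply_moves:
  series:
    - {"translation": [0.3, -0.4, -0.7], "turn": 0, "grip": 120}
    - {"translation": [0.3, -0.5, -0.7], "turn": 0, "grip": 150}
    - {"translation": [0.3, -0.5, -0.7], "turn": 0, "grip": 180}
    - {"translation": [0.3, -0.5, -0.7], "turn": 0, "grip": 200}
    - {"translation": [0.3, -0.5, -0.7], "turn": 0, "grip": 212}
    - {"translation": [0.3, -0.5, -0.7], "turn": 0, "grip": 220}
    - {"translation": [0.3, -0.5, -0.7], "turn": 0, "grip": 228}
    - {"translation": [0.3, -0.5, -0.7], "turn": 0, "grip": 236}
    - {"translation": [0.3, -0.5, -0.7], "turn": 0, "grip": 244}
    - {"translation": [0.3, -0.5, -0.7], "turn": 0, "grip": 250}
    - {"translation": [0.3, -0.5, -0.7], "turn": 0, "grip": 250}
    - {"translation": [0.3, -0.5, -0.7], "turn": 0, "grip": 250}
    - {"translation": [0.3, -0.5, -0.7], "turn": 0, "grip": 250}
  newtons: 20

```text
time: 20.2
eef_pos: [0.4851, 0.287, 0.0588]
tool_rot: [[-0.0, 0.153, 0.988], [-0.004, 0.988, -0.153], [-1.0, -0.004, 0.0]]
contact_force: [0.6, 0.3, -1.1]
finger_gap: 0.116
```

Run:
```python
from h import *
s=monitor.get_state();print(s["finger_gap"]*88,s["contact_force"],s["eef_pos"])
img,K,R,e=cam("wrist"); save("w11",crop(img,160,480,180,460,2))
```

```text
10.235338112187934 [ 0.56922006  0.25612378 -1.09505714] [0.4850641  0.28697011 0.0587663 ]
```

View pics/w11.png

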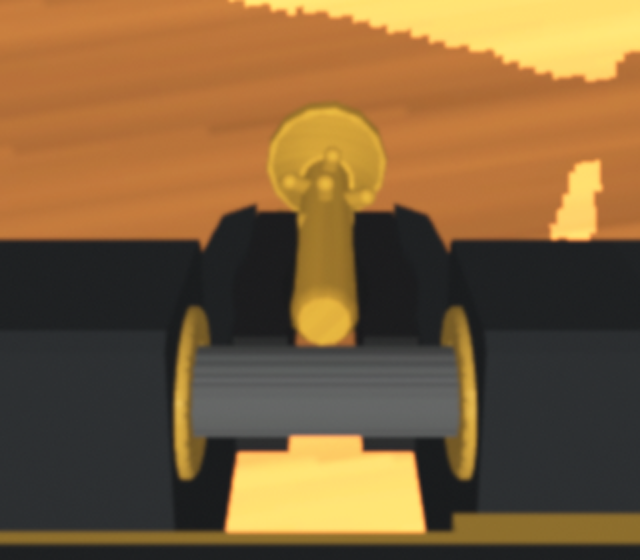

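apply_moves:
  series:
    - {"translation": [0, 0, 0], "turn": 0, "grip": 255}
    - {"translation": [0, 0, 0], "turn": 0, "grip": 255}
    - {"translation": [-2, 0, 0], "turn": 0, "grip": 255}
    - {"translation": [-6, 0, 0], "turn": 0, "grip": 255}
    - {"translation": [-14, 0, 0], "turn": 0, "grip": 255}
    - {"translation": [-26, 0, 0], "turn": 0, "grip": 255}
    - {"translation": [-42, 0, 0], "turn": 0, "grip": 255}
    - {"translation": [-60, 0, 0], "turn": 0, "grip": 255}
    - {"translation": [-80, 0, 0], "turn": 0, "grip": 255}
    - {"translation": [-100, 0, 0], "turn": 0, "grip": 255}
    - {"translation": [-116, 0, 0], "turn": 0, "grip": 255}
    - {"translation": [-126, 0, 0], "turn": 0, "grip": 255}
    - {"translation": [-130, 0, 0], "turn": 0, "grip": 255}
    - {"translation": [-130, 0, 0], "turn": 0, "grip": 255}
  newtons: 30

```text
time: 21.42
eef_pos: [0.4855, 0.2877, 0.1898]
tool_rot: [[0.001, 0.153, 0.988], [-0.004, 0.988, -0.153], [-1.0, -0.004, 0.002]]
contact_force: [-0.6, -0.3, -1.2]
finger_gap: 0.11
```

```bash
python3 - <<'E'
from h import *
s=monitor.get_state();print(s["finger_gap"]*88,s["contact_force"],s["eef_pos"])
img,K,R,e=cam("wrist"); save("w12",crop(img,160,480,180,460,2))
from fit import *
img,K,R,e=cam("scene"); save("s12",crop(img,400,560,230,400,3.5))
img,K,R,e=cam("top");save("t12",crop(img,215,325,185,305,5))
E
python3 rel.py .591 .007 .19 1.42
```

```text
9.720686966576014 [-0.60252    -0.25424122 -1.2279315 ] [0.48551122 0.28770603 0.18982357]
t=21.57 trans [  -0.8 -260.5  147.9] yawy 1.417 dist 300 turn -0.003 grav-tilt [-0.002 -0.005 -1.   ] q7 0.4
```

View pics/w12.png

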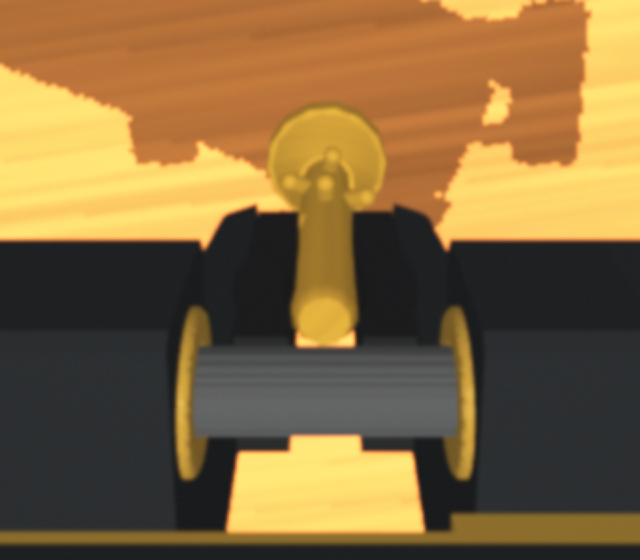

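View pics/s12.png

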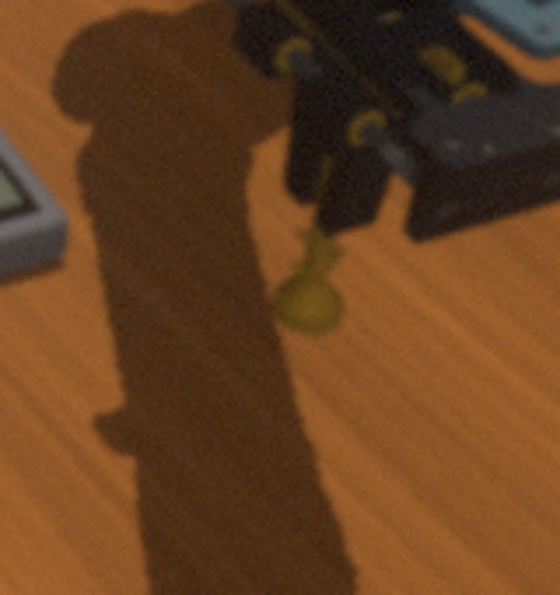

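View pics/t12.png

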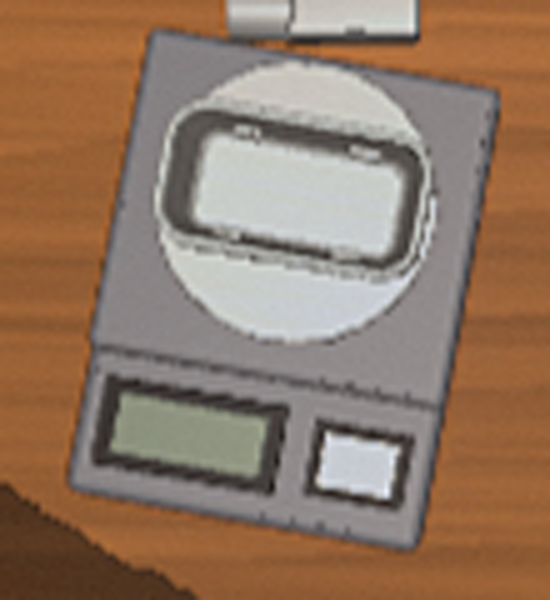

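Run:
```python
from h import *
img,K,R,e=cam("top")
print(onplane([274.6,222.8],.058,K,R,e),onplane([274.6,223],.086,K,R,e), (proj([[.591,.007,.058],[.591,.007,.086]],K,R,e)-[215,185])*5)
```

```text
[[0.59518039 0.00501644 0.058     ]] [[0.59172208 0.00257848 0.086     ]] [[293.12688605 198.35136416]
 [287.52853064 191.38919114]]
```

apply_moves:
  series:
    - {"translation": [0, -6, 4], "turn": 0, "grip": 255}
    - {"translation": [0, -18, 10], "turn": 0, "grip": 255}
    - {"translation": [0, -34, 19], "turn": 0, "grip": 255}
    - {"translation": [0, -53, 30], "turn": 0, "grip": 255}
    - {"translation": [0, -73, 42], "turn": 0, "grip": 255}
    - {"translation": [0, -94, 54], "turn": 0, "grip": 255}
    - {"translation": [0, -115, 66], "turn": 0, "grip": 255}
    - {"translation": [0, -136, 78], "turn": 0, "grip": 255}
    - {"translation": [0, -157, 90], "turn": 0, "grip": 255}
    - {"translation": [0, -178, 102], "turn": 0, "grip": 255}
    - {"translation": [0, -199, 114], "turn": 0, "grip": 255}
    - {"translation": [0, -219, 125], "turn": 0, "grip": 255}
    - {"translation": [0, -236, 135], "turn": 0, "grip": 255}
    - {"translation": [0, -250, 143], "turn": 0, "grip": 255}
    - {"translation": [0, -258, 147.5], "turn": 0, "grip": 255}
    - {"translation": [0, -261, 149], "turn": 0, "grip": 255}
    - {"translation": [0, -261, 149], "turn": 0, "grip": 255}
    - {"translation": [0, -261, 149], "turn": 0, "grip": 255}
    - {"translation": [0, -261, 149], "turn": 0, "grip": 255}

```text
time: 23.2
eef_pos: [0.5915, 0.0079, 0.1891]
tool_rot: [[-0.002, 0.151, 0.989], [-0.005, 0.989, -0.151], [-1.0, -0.005, -0.002]]
contact_force: [0.1, 0.8, -0.9]
finger_gap: 0.115
```

```bash
python3 rel.py .592 .006 .125 1.42
python3 - <<'E'
from h import *
s=monitor.get_state();print(s["finger_gap"]*88,s["contact_force"],s["eef_pos"])
img,K,R,e=cam("wrist"); save("w13",img)
img,K,R,e=cam("scene"); save("s13",crop(img,270,430,170,340,3.5))
E
```

```text
t=23.20 trans [64.1 -1.5  0.9] yawy 1.419 dist 64 turn -0.001 grav-tilt [-0.002 -0.005 -1.   ] q7 0.94
10.14742569500638 [ 0.07017332  0.77372002 -0.93651424] [0.59145597 0.00791953 0.18906781]
```

View pics/w13.png

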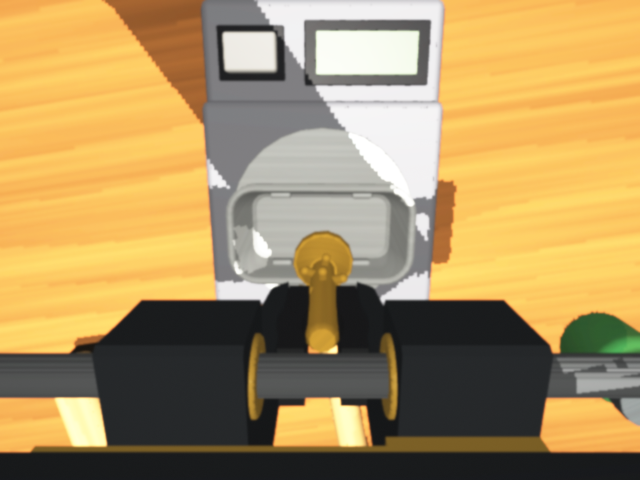

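View pics/s13.png

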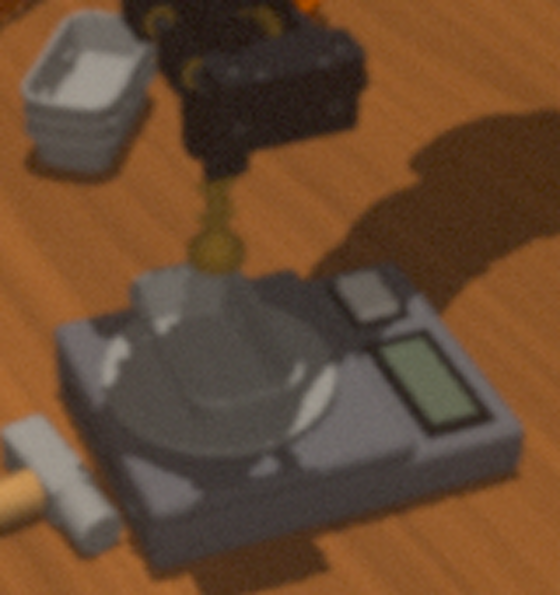

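Run:
```python
from h import *
img,K,R,e=cam("wrist")
c=np.array([[228,235],[413,235],[321,184.5],[321,284]])
P=onplane(c,.086,K,R,e);print(P,P[:2].mean(0),P[2:].mean(0),np.linalg.norm(P[0]-P[1]),np.linalg.norm(P[2]-P[3]))
print(proj([[.591,.007,.056]],K,R,e))
```

```text
[[ 5.82996265e-01 -5.08020058e-02  8.60000000e-02]
 [ 5.99957901e-01  6.10290767e-02  8.60000000e-02]
 [ 5.60943392e-01  1.02083462e-02  8.60000000e-02]
 [ 6.23195391e-01  6.13097702e-04  8.60000000e-02]] [0.59147708 0.00511354 0.086     ] [0.59206939 0.00541072 0.086     ] 0.11311007093180694 0.06298714299296478
[[323.46500372 222.48870098]]
```

apply_moves:
  series:
    - {"translation": [6, -1.8, 0.8], "turn": 0, "grip": 255}
    - {"translation": [18, -2, 0.8], "turn": 0, "grip": 255}
    - {"translation": [32, -2, 0.8], "turn": 0, "grip": 255}
    - {"translation": [45, -2, 0.8], "turn": 0, "grip": 255}
    - {"translation": [55, -2, 0.8], "turn": 0, "grip": 255}
    - {"translation": [62, -2, 0.8], "turn": 0, "grip": 255}
    - {"translation": [66, -2, 0.8], "turn": 0, "grip": 255}
    - {"translation": [68.5, -2, 0.8], "turn": 0, "grip": 255}
    - {"translation": [69.5, -2, 0.8], "turn": 0, "grip": 255}
    - {"translation": [69.5, -2, 0.8], "turn": 0, "grip": 255}
    - {"translation": [69.5, -2, 0.8], "turn": 0, "grip": 255}

```text
time: 24.27
eef_pos: [0.5925, 0.005, 0.1202]
tool_rot: [[-0.001, 0.151, 0.988], [-0.005, 0.988, -0.151], [-1.0, -0.005, -0.0]]
contact_force: [0.2, -1.1, -0.7]
finger_gap: 0.114
```

```bash
python3 rel.py .592 .0055 .1168 1.42
python3 - <<'E'
from h import *
img,K,R,e=cam("wrist"); save("w14",img)
img,K,R,e=cam("scene"); save("s14",crop(img,270,430,170,340,3.5))
E
```

```text
t=24.27 trans [ 3.4  0.5 -0.5] yawy 1.419 dist 3 turn -0.001 grav-tilt [-0.001 -0.005 -1.   ] q7 0.89
```

View pics/w14.png

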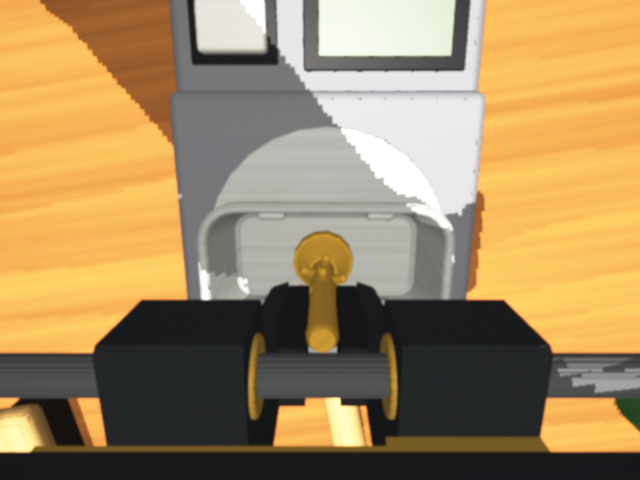

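View pics/s14.png

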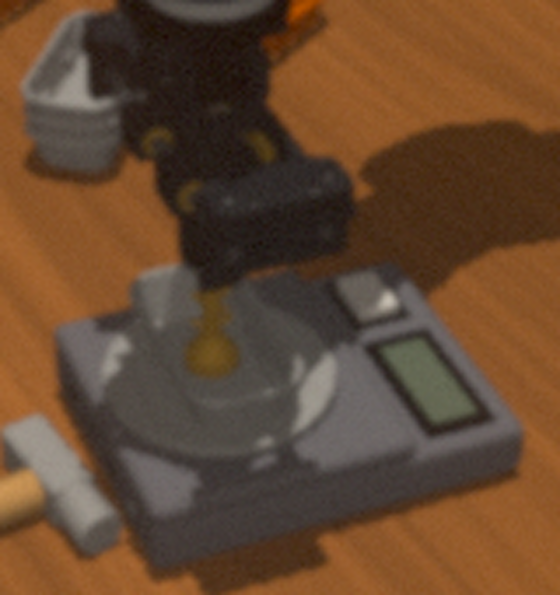

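apply_moves:
  series:
    - {"translation": [0.7, 0.6, -0.3], "turn": 0, "grip": 255}
    - {"translation": [1.4, 0.8, -0.3], "turn": 0, "grip": 255}
    - {"translation": [2, 0.8, -0.3], "turn": 0, "grip": 255}
    - {"translation": [2.5, 0.8, -0.3], "turn": 0, "grip": 255}
    - {"translation": [3, 0.8, -0.3], "turn": 0, "grip": 255}
    - {"translation": [3.3, 0.8, -0.3], "turn": 0, "grip": 255}
    - {"translation": [3.3, 0.8, -0.3], "turn": 0, "grip": 255}
    - {"translation": [3.3, 0.8, -0.3], "turn": 0, "grip": 255}

```text
time: 25.03
eef_pos: [0.5922, 0.0057, 0.1169]
tool_rot: [[-0.001, 0.151, 0.988], [-0.005, 0.988, -0.151], [-1.0, -0.005, -0.0]]
contact_force: [-0.2, 0.1, -1.9]
finger_gap: 0.115
```

apply_moves:
  series:
    - {"translation": [0.3, 0, 0], "turn": 0, "grip": 255}
    - {"translation": [0.6, 0, 0], "turn": 0, "grip": 255}
    - {"translation": [0.6, 0, 0], "turn": 0, "grip": 255}
    - {"translation": [0.6, 0, 0], "turn": 0, "grip": 255}

```text
time: 25.37
eef_pos: [0.5925, 0.0057, 0.1167]
tool_rot: [[-0.0, 0.151, 0.988], [-0.005, 0.988, -0.151], [-1.0, -0.005, 0.0]]
contact_force: [-0.7, -1.0, 3.7]
finger_gap: 0.11
```

apply_moves:
  series:
    - {"translation": [0, 0, 0], "turn": 0, "grip": 228}
    - {"translation": [0, 0, 0], "turn": 0, "grip": 224}
    - {"translation": [0, 0, 0], "turn": 0, "grip": 218}
    - {"translation": [0, 0, 0], "turn": 0, "grip": 210}
    - {"translation": [0, 0, 0], "turn": 0, "grip": 195}
    - {"translation": [0, 0, 0], "turn": 0, "grip": 170}
    - {"translation": [0, 0, 0], "turn": 0, "grip": 140}
    - {"translation": [0, 0, 0], "turn": 0, "grip": 110}
    - {"translation": [0, 0, 0], "turn": 0, "grip": 110}
    - {"translation": [-3, 0, 0], "turn": 0, "grip": 110}
    - {"translation": [-10, 0, 0], "turn": 0, "grip": 110}
    - {"translation": [-24, 0, 0], "turn": 0, "grip": 110}
    - {"translation": [-44, 0, 0], "turn": 0, "grip": 110}
    - {"translation": [-66, 0, 0], "turn": 0, "grip": 110}
    - {"translation": [-88, 0, 0], "turn": 0, "grip": 110}
    - {"translation": [-104, 0, 0], "turn": 0, "grip": 110}
    - {"translation": [-110, 0, 0], "turn": 0, "grip": 110}
    - {"translation": [-110, 0, 0], "turn": 0, "grip": 110}

```text
time: 26.87
eef_pos: [0.5937, 0.0066, 0.2292]
tool_rot: [[0.003, 0.152, 0.988], [-0.005, 0.988, -0.152], [-1.0, -0.005, 0.004]]
contact_force: [-0.1, -0.1, 0.4]
finger_gap: 0.569
```

Run:
```python
from h import *
s=monitor.get_state();print(s["finger_gap"]*88,s["contact_force"],s["eef_pos"],s["time"])
img,K,R,e=cam("wrist"); save("w15",img)
img,K,R,e=cam("scene"); save("s15",crop(img,230,430,150,340,3))
```

```text
50.04117221453485 [-0.12523599 -0.092846    0.44852185] [0.59369224 0.00658947 0.22917445] 26.8667
```

View pics/w15.png

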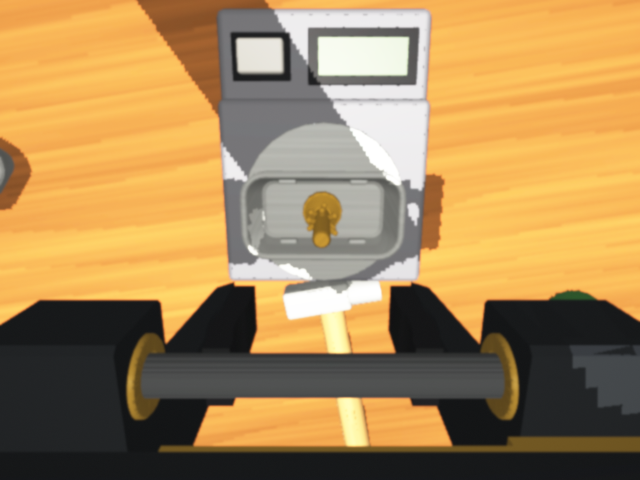

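View pics/s15.png

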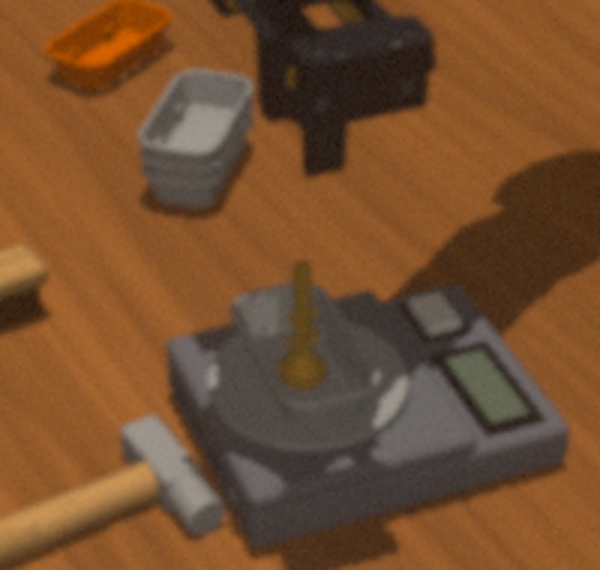

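```bash
python3 -c "
from bench import workorder,monitor
print(monitor.get_state()['joint_vel']); print(workorder.close_job())"
```

```text
[-0.00396693  0.01887311  0.01025767  0.01206124  0.00105572 -0.00269804
  0.0007295 ]
the job is handed in; nothing more can be done
None
```

The job is done and handed in at about 27 s of the 70 s allowed. The tree is standing on its button in the dish, and the dish is in the middle of the scale's pan.

- **Dish:** I gripped only the top dish, by its lip. The pictures show the other three still nested, but I did not re-measure whether that stack moved slightly. On the pan the dish's centre measured within about 2 mm of the pan's centre.
- **Tare key:** With the empty dish on the pan, I pressed the key until it stopped, at a tool-tip height of 39.7 mm with 16.6 N. That is 0.2 mm above the nominal 39.5 mm for fully down, but the force was far above the 4 N spring. The key showed as up again afterwards.
- **Tree:** I gripped it on the bare stem and eased it down until contact registered at about 4 N, then let go. The last pictures show it upright on the dish floor.

I did not touch the brush, hammer or jar. The gripper was over 50 mm clear of everything when I handed in. No check failed. Early on, the camera and detector estimates for the dish stack and key differed by a few millimetres, and close-up wrist views resolved that before each grasp or press.

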